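Clip the battery lamp onto the boom over the open book

ROBOT

A 6-joint arm with a two-finger parallel gripper is mounted at the origin on the work surface. World frame = base frame: x ahead of the robot, y to its left, z up, the work surface at z = 0. Lengths are in mm, angles in rad, forces in N, time in s.
With the tool pointing down it reaches from about 350 to 925 mm from the base axis. Payload 6.4 kg.
Tool frame: the origin (TCP) lies on the centre line of the jaws, within the pads' length; the fingertips stand 17 mm ahead of it and the grasp point (between the pads) lies 2 mm behind it; z points along the fingers, y is the direction in which the jaws open and shut (so a half turn about z gives the same grasp; the last joint's range is limited). The gripper opens to 85 mm and grips with 20 to 120 N. Pads are 22 mm wide; open, the fingers measure 114 mm over their backs; the gripper's body (76 mm by 85 mm) begins 54 mm behind the grasp point. The pads swing forward as they close: fully open they stand 13 mm farther back than shut.
Start: joints at [1.136, 0.245, 1.558, -0, 1.339, -0.174], TCP at [167.601, 628.032, 248.29] pointing down, gripper open.
Joint ranges: [-3.13, 3.13], [-1.02, 2.26], [0.13, 2.54], [-0.95, 4.09], [0.21, 2.88], [-2.74, 2.74]. Speed limits (rad/s): [2.57, 2.57, 3.14, 3.14, 3.14, 3.14].

INTERFACE

Orientations are given as a unit quaternion [x, y, z, w].
In Python, from bench import monitor, eyes, env gives the robot as it stands. The module is installed in compiled form; this text tells all that it offers.
- The arm moves only by the tool drive_tool, never from a script. Its argument "moves" is a list of rows, each an object of numbers: "x", "y", "z": the shift along the tool's x, y, z in mm; "rx", "ry", "rz": the turn, a rotation vector about the tool's x, y, z in degrees; "jaw": the opening in per cent of the stroke, from 0 (shut) to 100 (fully open). In form: [{"x": .., "y": .., "z": .., "rx": .., "ry": .., "rz": .., "jaw": ..}, ...]. A call has 1 to 12 rows; each row shifts and turns the commanded pose from where the row before left it, along the tool's axes as they then stand; what a row does not reach is not made up. A row lasts 1/8 s, in which the tool goes at most 62.5 mm and 10.7 degrees, less where a joint would pass 70% of its speed; a pose out of reach is approached as far as the arm can. A call is refused whole if a number of a shift passes 62.5 or a number of a turn 10.7, either way. A call with a gripper value outside its range is refused whole. The fingers move at their own pace and stop on an object; the grip force is fixed at half the most. Time passes only in rows, so rows that do not move let the fingers close. It gives the time, the measured TCP pose, the force and the opening at its end, in the units of the state.
- monitor.state(): the state, without advancing time (a new reading comes with each control period).
- eyes.get_image(name): name is "scene" or "top"; returns a dict with "frame" (384x512x3 uint8, blue, green, red), "fx", "fy", "cx", "cy" (pixels), "k1" (the pictures are not rectified: a ray, as slopes to the right and down, at radius r is drawn at 1 + k1 r^2 times it, then the intrinsics apply), "rvec" (rotation vector, rad) and "tvec" (3), from world to camera coordinates, as OpenCV has them. Camera axes: x right, y down, z forward; pixel columns grow to the right and rows downward; lengths in mm; the calibration is good to about 2 mm. A picture is of the moment at which its call begins. There is no depth.
- env.sign_off(): hands the job in, once; it reports no verdict.
The state is a dict: "time": time; "joint_positions": joint angles; "joint_vel": joint speeds; "effort": joint torques, N m; "tcp_pos": TCP position; "ee_rot": TCP orientation; "contact_force": force on the tool from outside, world axes, zero at the start; "wrist_torque": the same for the moment, N m; "opening": finger opening in mm.
Only numpy, scipy, OpenCV 4.12 (cv2) and the standard library are available. Lean on these libraries where they do the work, as an engineer would, in place of code of your own. Each camera call takes 0.05 s, during which the arm holds its last target.

TASK

Clip the battery lamp onto the stand's tube boom in line with the open book's gutter, with its head out over the book: push it straight down until its sprung clip snaps past the tube's widest point and sits fully home on the tube, gently, pushing no harder than about 15 N. Then press the switch on top of the lamp right in to turn it on, and leave the lamp level on the boom. Do not touch the book or disturb the brushes and other tools lying about.

Things in the scene. Friction and masses are not known exactly. Their poses are not given: they have to be found in the camera images.
- lamp: Loose battery lamp, 0.31 kg +-15 %, standing on the bench on its clip's lips, on the left or right. Origin on the lips' underside below the housing's centre; z up, head towards -x. Black housing 46 (x) x 50 (y) x 46 mm, 36 to 82 mm above the origin: grip its flat y faces. Behind (+x) a 34 mm battery barrel 62 mm long; in front a thin neck, at most 80 mm high. Centre of mass 53 mm up.
- clip (a point): Centre of the clip's bore, 19 mm above the lamp's origin, lamp's axes; the bore runs along y. The clip opens downwards: rubber-lined steel arms 32 mm wide along y, jaws 26 mm apart, hooks below closing to 22 mm, lips flaring to 30 mm. A rubber saddle 14 mm above the bore's centre is the stop: fully home is saddle on tube, this point on the tube's axis.
- clip_arm_front (a joint): How far the clip's front spring arm is bent open, rad: 0 relaxed, about 0.12 at the tube's widest, about 0.065 home. Pushing down: lips touch 18 mm above home; 9 to 14 N spreads the arms (peak 15 mm above); 0 to 2 N as they snap past (3 to 6 mm above); then the jaws drag with 6 to 11 N over the last 2 to 3 mm (it does not draw itself home); at the stop the clip goes no farther and only the boom gives.
- head (a point): Centre of the lower rim of the lamp's cone-shaped head (46 mm across), 143 mm in front (-x) of the lamp's origin and 26 mm above it.
- switch_top (a point): Centre of the top of the lamp's push switch (grey round button, 20 mm across, 6 mm out of the housing's top, straight above the clip), 88 mm above the lamp's origin; lamp's axes.
- switch (a joint): Travel of that switch: 0 out, 0.004 m right in; it springs back when let go. Starts to move at 1 N, right in at 3 N; from 0.003 m it is on.
- stand: The boom stand's fixed part: at y = +310 mm a base plate, and 38 mm behind the boom a post 175 mm high with a boss head that holds the boom. Origin on the bench below tube; y along the boom, towards the post; x across it, away from the robot; z up.
- boom: Horizontal steel tube, 28 mm thick, held at one end: origin at the boss head, 310 mm to +y of tube; axes as the stand's. Bare from 78 to 536 mm from the boss head (a black collar, 38 mm across, before; a black end cap after). It gives springily at the boss head when pushed down and comes back: about 4 N per mm at 190 mm from the boss head to 0.8 N per mm at 430 mm. Back off before letting go.
- tube (a point): A point on the boom's axis, about its middle, 130 to 140 mm above the bench when not pushed; it moves with the boom; axes as the boom's.
- book: The open book, fixed, in front of the boom: 186 mm along its x (along the gutter, away from the robot), 216 mm along its y, 33 mm high with its grey support. Origin on the bench below the middle of the gutter. In line with the gutter: on the line through the origin along the book's x.
- brush_jar: Glass jar, 76 mm across and 90 mm high, with three brushes standing in it up to about 195 mm high and 75 mm apart; stands on the side of the bench where the lamp is not. Origin under its centre. Leave alone.
- flat_brush: Flat dusting brush lying on the bench left of the book, 175 mm long along its x, 46 mm wide, 15 mm high; origin near its middle. Leave alone.
- folder: Bone folder lying on the bench right of the book, 160 mm long along its x, 22 mm wide, 5 mm high; origin at its middle. Leave alone.
- weight: Brass knob weight behind the boom, 48 mm across, 54 mm high. Origin under its centre. Leave alone.
- sponge: Cleaning sponge block behind the boom, 75 by 45 by 22 mm. Leave alone.
- loupe: Stand loupe behind the boom, a black ring 48 mm across and 34 mm high. Leave alone.

How it is judged:
By the outcome, as a careful person would: the job done as asked, in the order asked, and still so for the second after the job is handed in, with the robot touching nothing.
It also fails if it takes over 67 s, if anything falls off the work surface, if the arm or the gripper's body presses on something with over 40 N, if the wrist force passes 120 N, or if a joint passes its speed limit or range.

## Working session

There is one attempt and no reset: what is moved stays moved. The work goes in short steps, Python scripts to look and compute and a tool call to move; the robot and the scene stay as the last step left them, time stands still between calls to the robot, and variables do not carry over. Pictures are saved under pics/ and viewed, and the job is handed in when it is done.

Besides the shell and the picture viewer there is one more tool, called as name([rows], argument=value, ...), one row to a line, values as JSON. drive_tool: Moves the arm, as the interface text tells. Its arguments: {"type":"object","properties":{"moves":{"type":"array","items":{"type":"object","properties":{"x":{"type":"number"},"y":{"type":"number"},"z":{"type":"number"},"rx":{"type":"number"},"ry":{"type":"number"},"rz":{"type":"number"},"jaw":{"type":"number"}}}}},"required":["moves"]}

```bash
mkdir -p pics; cat > h.py <<'E'
import numpy as np, cv2
from bench import monitor, eyes, env
from scipy.spatial.transform import Rotation as R
def grab(n,fn=None):
    d=eyes.get_image(n)
    if fn: cv2.imwrite('pics/'+fn+'.png',d['frame']); np.savez('pics/'+fn+'.npz',**d)
    return d
def load(fn): 
    d=np.load('pics/'+fn+'.npz'); return {k:d[k] for k in d.files}
def ray(d,u,v):
    x=(u-d['cx'])/d['fx'];y=(v-d['cy'])/d['fy']
    rd=np.hypot(x,y);r=rd
    for _ in range(30): r=rd/(1+d['k1']*r*r)
    s=r/rd if rd>0 else 1
    Rm=R.from_rotvec(np.ravel(d['rvec'])).as_matrix();t=np.ravel(d['tvec'])
    return -Rm.T@t, Rm.T@np.array([x*s,y*s,1])
def atz(d,u,v,z):
    c,r=ray(d,u,v); return c+r*(z-c[2])/r[2]
def proj(d,P):
    P=np.atleast_2d(P).astype(float)
    Rm=R.from_rotvec(np.ravel(d['rvec'])).as_matrix();t=np.ravel(d['tvec'])
    q=P@Rm.T+t; a=q[:,:2]/q[:,2:]; r2=(a**2).sum(1,keepdims=True); a=a*(1+d['k1']*r2)
    return a*[float(d['fx']),float(d['fy'])]+[float(d['cx']),float(d['cy'])]
def tri(d1,p1,d2,p2):
    c1,r1=ray(d1,*p1);c2,r2=ray(d2,*p2)
    A=np.stack([r1,-r2],1);s=np.linalg.lstsq(A,c2-c1,rcond=None)[0]
    a=c1+s[0]*r1;b=c2+s[1]*r2; return (a+b)/2,np.linalg.norm(a-b)
def crop(fn,x0,y0,x1,y1,k,out):
    im=cv2.imread('pics/'+fn+'.png')[y0:y1,x0:x1]
    cv2.imwrite('pics/'+out+'.png',cv2.resize(im,None,fx=k,fy=k,interpolation=cv2.INTER_CUBIC))
E
python3 - <<'E'
from h import *
for n in('scene','top'):
    d=grab(n,n+'0'); print(n,d['fx'],d['cx'],d['cy'],d['k1'],ray(d,256,192))
print(monitor.state())
E
```

```text
scene 449.8367829935169 255.81000157463026 191.9962718232887 -0.1149138746331759 (array([1542.05749783, -456.35851496,  889.71492739]), array([-0.75247131,  0.33289331, -0.56830375]))
top 473.80350895271977 258.76852879612426 192.20064026736466 -0.12837268627878654 (array([ 393.45959704,    8.15475609, 1359.59016652]), array([ 0.08531469,  0.01983711, -0.99617379]))
{'time': 0.1, 'joint_positions': array([ 1.13591490e+00,  2.45728198e-01,  1.55888732e+00,  9.69703726e-06,
        1.33870220e+00, -1.74111536e-01]), 'joint_vel': array([-0.00010802, -0.00053571, -0.00435149, -0.00305648,  0.00249207,
       -0.00200195]), 'effort': array([-3.94900244e-04, -4.30676293e+01, -3.27127934e+01, -1.83812476e-04,
        2.75113380e-03,  1.66774652e-05]), 'tcp_pos': array([167.38474471, 627.59318676, 247.30332755]), 'ee_rot': array([ 1.30016893e-01,  9.91511404e-01, -8.21439413e-04, -2.63098708e-04]), 'contact_force': array([-0.19047765, -0.04771441, -0.88161486]), 'wrist_torque': array([-0.0222357 , -0.0253458 , -0.01475839]), 'opening': 85.29610307364183}
```

View pics/scene0.png

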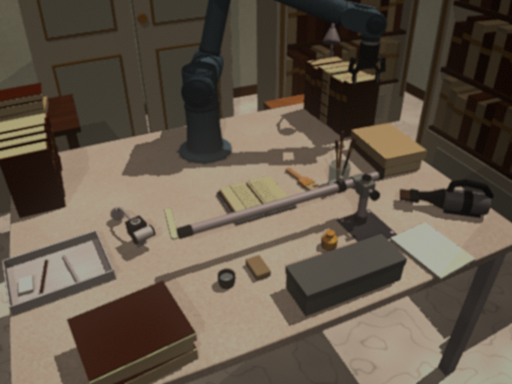

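View pics/top0.png

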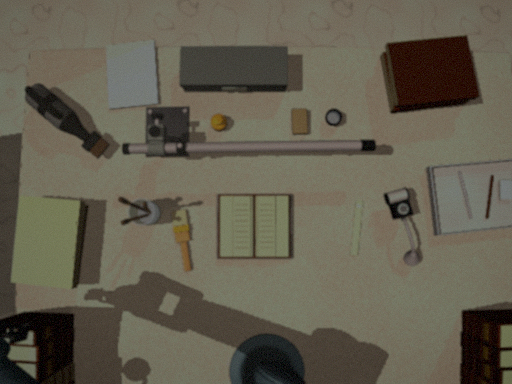

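```bash
python3 - <<'E'
from h import *
crop('top0',370,170,450,280,7,'c1'); crop('scene0',90,190,190,260,8,'c2'); crop('top0',200,120,390,270,4,'c3'); crop('scene0',150,160,390,260,3,'c4')
E
```

```text
(no output)
```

View pics/c1.png

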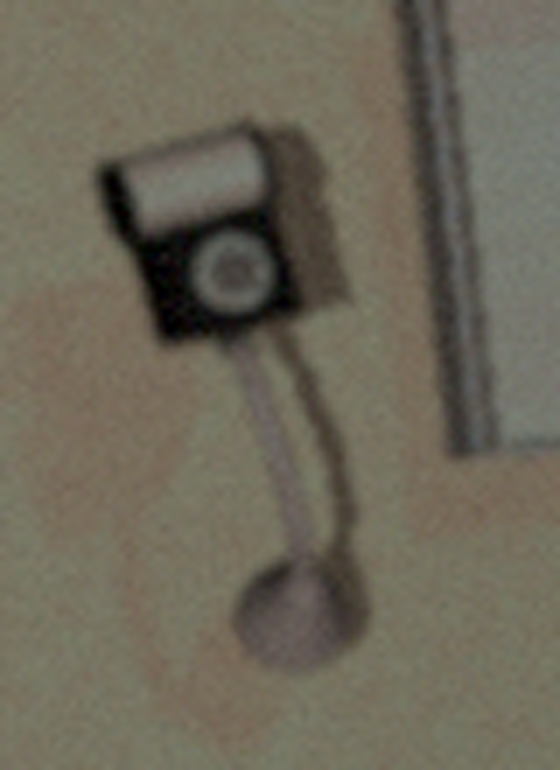

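View pics/c2.png

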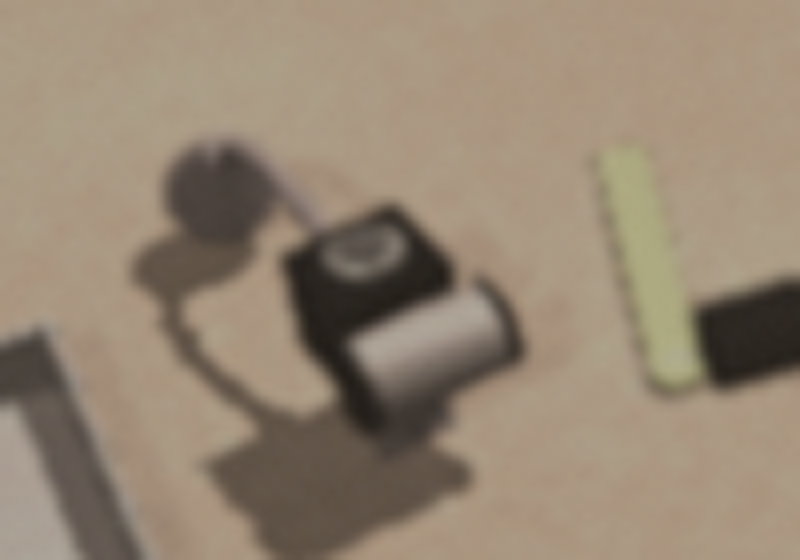

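View pics/c3.png

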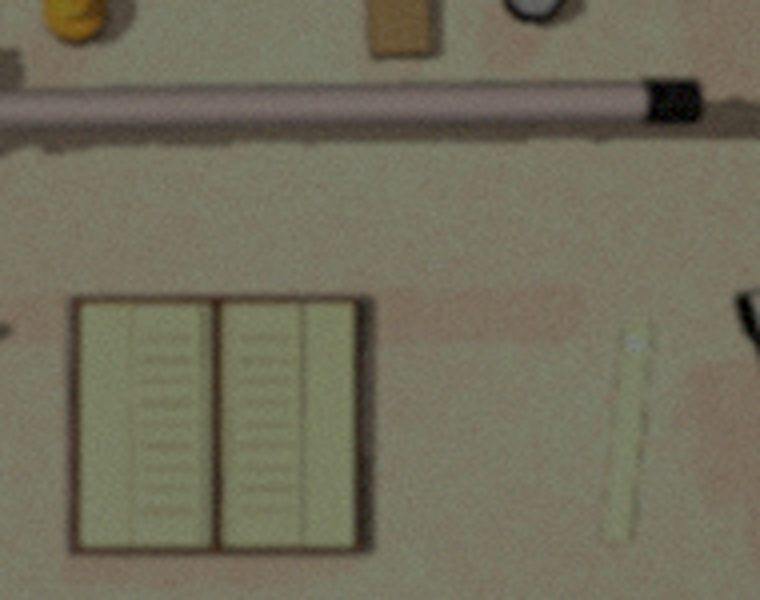

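View pics/c4.png

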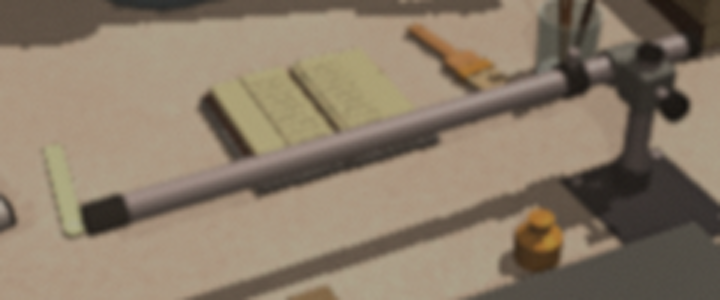

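```bash
python3 - <<'E'
from h import *
t=load('top0');s=load('scene0')
def ct(x,y): return ((x+.5)/7-.5+370,(y+.5)/7-.5+170)
def cs(x,y): return ((x+.5)/8-.5+90,(y+.5)/8-.5+190)
sw=atz(t,*ct(235,270),88); print('sw',sw, atz(s,*cs(363,245),88), tri(t,ct(235,270),s,cs(363,245)))
hd=atz(t,*ct(300,613),26); print('head',hd)
v=sw-hd; print(np.hypot(v[0],v[1]), np.degrees(np.arctan2(v[1],v[0])))
# neighbours tube
def c3(x,y): return ((x+.5)/4-.5+200,(y+.5)/4-.5+120)
def c4(x,y): return ((x+.5)/3-.5+150,(y+.5)/3-.5+160)
# tube center end: cap/tube junction
a=tri(t,c3(648,101),s,c4(127,206)); print('tube end',a)
for z in (130,135,140):
    print(z,atz(t,*c3(648,101),z),atz(t,*c3(350,105),z),atz(t,*c3(5,108),z), atz(s,*c4(127,206),z),atz(s,*c4(560,82),z))
# gutter
for p in ((217,300),(217,425),(217,548)): print('gut',atz(t,*c3(*p),30), )
for p in ((75,298),(358,298),(360,550),(73,550)): print('book',atz(t,*c3(*p),31))
E
```

```text
sw [ 461.4347818  -365.41743152   88.        ] [ 464.05233274 -365.48718375   88.        ] (array([ 461.60646565, -365.58624323,   86.32841129]), np.float64(0.6423547153944085))
head [ 326.16806612 -409.00781777   26.        ]
142.11687495027962 17.86179957302563
tube end (array([ 625.50796311, -240.93249816,  135.67157181]), np.float64(6.016387661677898))
130 [ 625.65993328 -244.99321823  130.        ] [621.07919042 -48.09036301 130.        ] [617.87137966 179.24644652 130.        ] [ 620.09325752 -236.59265771  130.        ] [614.02542227 219.96930584 130.        ]
135 [ 624.71571486 -243.96381843  135.        ] [620.15359911 -47.86164811 135.        ] [616.95883259 178.55072003 135.        ] [ 626.16108775 -238.03902824  135.        ] [620.13318745 215.51811108 135.        ]
140 [ 623.77149644 -242.93441863  140.        ] [619.22800781 -47.6329332  140.        ] [616.04628551 177.85499354 140.        ] [ 632.22891798 -239.48539878  140.        ] [626.24095263 211.06691632 140.        ]
gut [499.86608628  40.54890261  30.        ]
gut [412.02570536  39.73040795  30.        ]
gut [326.2403202   38.94609024  30.        ]
book [500.44579737 140.65985134  31.        ]
book [501.93422585 -58.62083001  31.        ]
book [325.72359817 -60.76508378  31.        ]
book [323.80038918 139.54400057  31.        ]
```

```bash
cat >> h.py <<'E'
def lamp_over(fn,box,k,out,p,yaw,z0=0):
    d=load(fn);x0,y0,x1,y1=box
    im=cv2.imread('pics/'+fn+'.png')[y0:y1,x0:x1]; im=cv2.resize(im,None,fx=k,fy=k,interpolation=cv2.INTER_CUBIC)
    c,s=np.cos(np.radians(yaw)),np.sin(np.radians(yaw))
    def dr(L,col):
        L=np.array(L,float);W=np.stack([p[0]+c*L[:,0]-s*L[:,1],p[1]+s*L[:,0]+c*L[:,1],z0+L[:,2]],1)
        q=((proj(d,W)-[x0,y0]+.5)*k-.5).round().astype(int); cv2.polylines(im,[q],True,col,1)
    th=np.linspace(0,2*np.pi,40)
    dr([(10*np.cos(a),10*np.sin(a),88) for a in th],(0,255,0))
    for z in(36,82): dr([(-23,-25,z),(23,-25,z),(23,25,z),(-23,25,z)],(0,255,255))
    dr([(-143+23*np.cos(a),23*np.sin(a),26) for a in th],(255,0,255))
    cv2.imwrite('pics/'+out+'.png',im)
E
python3 - <<'E'
from h import *
lamp_over('top0',(370,170,450,280),7,'o1',(461.5,-365.5),17.9)
lamp_over('scene0',(90,190,190,260),8,'o2',(461.5,-365.5),17.9)
E
```

```text
(no output)
```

View pics/o1.png

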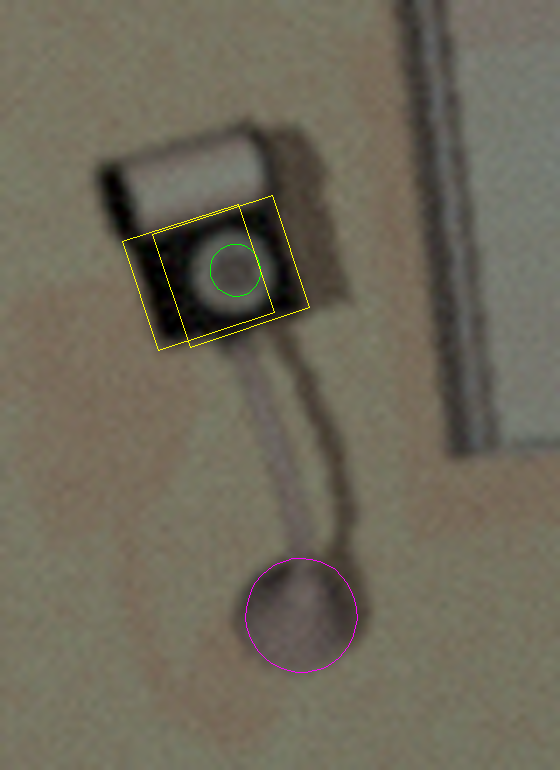

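View pics/o2.png

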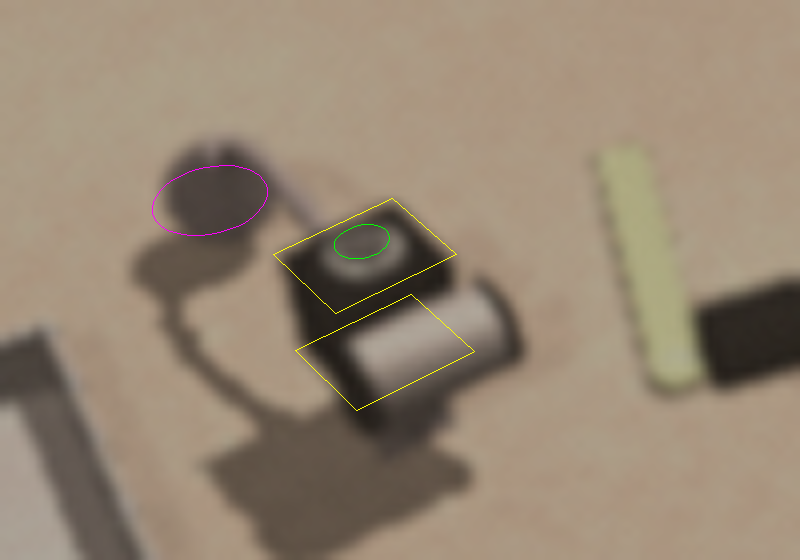

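```bash
cat >> h.py <<'E'
def Rt(yaw):  # tool down, tool x at yaw deg
    c,s=np.cos(np.radians(yaw)),np.sin(np.radians(yaw))
    return R.from_matrix(np.array([[c,s,0],[s,-c,0],[0,0,-1]]))
def plan(p,q,wps,lin=50,ang=10,nd=0):
    """wps: list of (pos,yaw,n or None); prints rows"""
    p=np.array(p,float);r=R.from_quat(q);rows=[]
    for pos,yaw,n in wps:
        pos=np.array(pos,float);rt=Rt(yaw)
        tot=(r.inv()*rt).as_rotvec(degrees=True)
        if n is None: n=int(np.ceil(max(np.linalg.norm(pos-p)/lin,np.linalg.norm(tot)/ang,1)))
        for i in range(n):
            k=n-i
            d=np.round(r.inv().apply((pos-p)/k),nd)
            w=np.round((r.inv()*rt).as_rotvec(degrees=True)/k,1)
            rows.append((d,w)); p=p+r.apply(d); r=r*R.from_rotvec(w,degrees=True)
    for d,w in rows: print('{"x":%g,"y":%g,"z":%g,"rx":%g,"ry":%g,"rz":%g},'%(*d,*w))
    print(len(rows),p,r.as_euler('xyz',degrees=True))
def st():
    s=monitor.state(); print('t',s['time'],'p',s['tcp_pos'].round(2),'F',s['contact_force'].round(2),'op',s['opening'].round(2),'M',s['wrist_torque'].round(3)); 
    M=R.from_quat(s['ee_rot']).as_matrix(); print('yawx',np.degrees(np.arctan2(M[1,0],M[0,0])).round(2),'z',M[:,2].round(4),'j',s['joint_positions'].round(2))
    return s
E
python3 - <<'E'
from h import *
s=st()
plan(s['tcp_pos'],s['ee_rot'],[((400,440,290),120,7),((600,90,290),75,8),((560,-240,250),40,8),((462,-365.5,150),17.3,None)])
E
```

```text
Traceback (most recent call last):
  File "h.py", line 61, in st
    s=monitor.state(); print('t',s['time'],'p',s['tcp_pos'].round(2),'F',s['contact_force'].round(2),'op',s['opening'].round(2),'M',s['wrist_torque'].round(3));
                                                                                                          ^^^^^^^^^^^^^^^^^^
AttributeError: 'float' object has no attribute 'round'
```

```bash
sed -i "s/s\['opening'\].round(2)/round(float(s['opening']),2)/" h.py
python3 - <<'E'
from h import *
s=st()
plan(s['tcp_pos'],s['ee_rot'],[((400,440,290),120,7),((600,90,290),75,9),((560,-240,250),40,8),((462,-365.5,150),17.3,None)])
E
```

```text
t 0.1 p [167.38 627.59 247.3 ] F [-0.19 -0.05 -0.88] op 85.3 M [-0.022 -0.025 -0.015]
yawx 165.06 z [-7.0e-04 -1.6e-03 -1.0e+00] j [ 1.14  0.25  1.56  0.    1.34 -0.17]
{"x":-39,"y":-17,"z":-6,"rx":-0,"ry":0,"rz":6.4},
{"x":-41,"y":-13,"z":-6,"rx":-0,"ry":0,"rz":6.4},
{"x":-42,"y":-8,"z":-6,"rx":-0,"ry":0,"rz":6.5},
{"x":-42,"y":-4,"z":-6,"rx":-0,"ry":0,"rz":6.4},
{"x":-43,"y":1,"z":-6,"rx":-0,"ry":0,"rz":6.5},
{"x":-42,"y":6,"z":-6,"rx":-0,"ry":0,"rz":6.4},
{"x":-41,"y":11,"z":-7,"rx":-0.1,"ry":0.1,"rz":6.5},
{"x":-45,"y":-0,"z":0,"rx":-0,"ry":-0,"rz":5},
{"x":-45,"y":4,"z":0,"rx":-0,"ry":-0,"rz":5},
{"x":-44,"y":8,"z":0,"rx":-0,"ry":-0,"rz":5},
{"x":-43,"y":11,"z":0,"rx":-0,"ry":-0,"rz":5},
{"x":-42,"y":15,"z":0,"rx":-0,"ry":-0,"rz":5},
{"x":-41,"y":19,"z":0,"rx":-0,"ry":-0,"rz":5},
{"x":-39,"y":22,"z":0,"rx":-0,"ry":-0,"rz":5},
{"x":-37,"y":26,"z":0,"rx":-0,"ry":-0,"rz":5},
{"x":-34,"y":28,"z":0,"rx":-0,"ry":-0,"rz":5},
{"x":-41,"y":6,"z":5,"rx":-0,"ry":-0,"rz":4.4},
{"x":-41,"y":9,"z":5,"rx":-0,"ry":-0,"rz":4.4},
{"x":-40,"y":12,"z":5,"rx":-0,"ry":-0,"rz":4.4},
{"x":-39,"y":15,"z":5,"rx":-0,"ry":-0,"rz":4.4},
{"x":-37,"y":18,"z":5,"rx":-0,"ry":-0,"rz":4.3},
{"x":-36,"y":21,"z":5,"rx":-0,"ry":-0,"rz":4.4},
{"x":-34,"y":24,"z":5,"rx":-0,"ry":-0,"rz":4.3},
{"x":-32,"y":26,"z":5,"rx":-0,"ry":-0,"rz":4.4},
{"x":-39,"y":8,"z":25,"rx":-0,"ry":-0,"rz":5.7},
{"x":-38,"y":12,"z":25,"rx":-0,"ry":-0,"rz":5.7},
{"x":-37,"y":16,"z":25,"rx":-0,"ry":-0,"rz":5.6},
{"x":-34,"y":19,"z":25,"rx":-0.1,"ry":-0,"rz":5.7},
28 [ 462.26041224 -364.90636057  149.7227193 ] [ 1.79950843e+02 -6.84181510e-03  1.72588234e+01]
```

drive_tool([
  {"x":-39,"y":-17,"z":-6,"rz":6.4},
  {"x":-41,"y":-13,"z":-6,"rz":6.4},
  {"x":-42,"y":-8,"z":-6,"rz":6.5},
  {"x":-42,"y":-4,"z":-6,"rz":6.4},
  {"x":-43,"y":1,"z":-6,"rz":6.5},
  {"x":-42,"y":6,"z":-6,"rz":6.4},
  {"x":-41,"y":11,"z":-7,"rz":6.5},
  {"x":-45,"y":0,"z":0,"rz":5},
  {"x":-45,"y":4,"rz":5},
  {"x":-44,"y":8,"rz":5},
  {"x":-43,"y":11,"rz":5},
  {"x":-42,"y":15,"rz":5},
])

```text
invalid input
```

drive_tool([
  {"x":-41,"y":19,"rz":5},
  {"x":-39,"y":22,"rz":5},
  {"x":-37,"y":26,"rz":5},
  {"x":-34,"y":28,"rz":5},
  {"x":-41,"y":6,"z":5,"rz":4.4},
  {"x":-41,"y":9,"z":5,"rz":4.4},
  {"x":-40,"y":12,"z":5,"rz":4.4},
  {"x":-39,"y":15,"z":5,"rz":4.4},
  {"x":-37,"y":18,"z":5,"rz":4.3},
  {"x":-36,"y":21,"z":5,"rz":4.4},
  {"x":-34,"y":24,"z":5,"rz":4.3},
  {"x":-32,"y":26,"z":5,"rz":4.4},
])

```text
invalid input
```

drive_tool([
  {"x":-39,"y":8,"z":15,"rz":5.7},
  {"x":-38,"y":12,"z":15,"rz":5.7},
  {"x":-37,"y":16,"z":20,"rz":5.6},
  {"x":-34,"y":19,"z":20,"rz":5.7},
  {"x":0},
  {"x":0},
])

```text
invalid input
```

```bash
python3 - <<'E'
from h import *
s=st()
grab('scene','s1');grab('top','t1')
crop('s1',60,130,220,250,5,'s1c');
plan(s['tcp_pos'],s['ee_rot'],[((462.3,-365.5,130),17.3,None),((462.3,-365.5,62),17.3,3)])
E
```

```text
t 0.1 p [167.38 627.59 247.3 ] F [-0.19 -0.05 -0.88] op 85.3 M [-0.022 -0.025 -0.015]
yawx 165.06 z [-7.0e-04 -1.6e-03 -1.0e+00] j [ 1.14  0.25  1.56  0.    1.34 -0.17]
{"x":-26,"y":-42,"z":6,"rx":-0,"ry":0,"rz":7},
{"x":-31,"y":-39,"z":6,"rx":-0,"ry":0,"rz":7},
{"x":-35,"y":-35,"z":6,"rx":-0,"ry":0,"rz":7},
{"x":-39,"y":-30,"z":6,"rx":-0,"ry":0,"rz":7},
{"x":-42,"y":-25,"z":6,"rx":-0,"ry":0,"rz":7},
{"x":-45,"y":-20,"z":6,"rx":-0,"ry":0,"rz":7},
{"x":-47,"y":-14,"z":6,"rx":-0,"ry":0,"rz":7.1},
{"x":-49,"y":-8,"z":5,"rx":-0,"ry":0,"rz":7},
{"x":-49,"y":-2,"z":6,"rx":0,"ry":0,"rz":7.1},
{"x":-49,"y":4,"z":5,"rx":0,"ry":0,"rz":7},
{"x":-48,"y":10,"z":6,"rx":0,"ry":0,"rz":7.1},
{"x":-47,"y":16,"z":5,"rx":0,"ry":0,"rz":7},
{"x":-44,"y":22,"z":6,"rx":0,"ry":0,"rz":7.1},
{"x":-41,"y":27,"z":5,"rx":0,"ry":0,"rz":7},
{"x":-38,"y":32,"z":6,"rx":0,"ry":0,"rz":7.1},
{"x":-34,"y":36,"z":5,"rx":0,"ry":0,"rz":7},
{"x":-29,"y":40,"z":6,"rx":0,"ry":0,"rz":7.1},
{"x":-24,"y":43,"z":5,"rx":0,"ry":0,"rz":7},
{"x":-18,"y":46,"z":6,"rx":0,"ry":0,"rz":7.1},
{"x":-13,"y":48,"z":5,"rx":0,"ry":0,"rz":7},
{"x":-7,"y":48,"z":6,"rx":0.1,"ry":0.1,"rz":7.1},
{"x":0,"y":0,"z":23,"rx":-0,"ry":-0,"rz":-0},
{"x":0,"y":0,"z":22,"rx":-0,"ry":-0,"rz":-0},
{"x":0,"y":0,"z":23,"rx":-0,"ry":-0,"rz":-0},
24 [ 462.08545787 -365.05742442   61.63560475] [-1.79966953e+02 -2.67944685e-02  1.72588438e+01]
```

View pics/s1c.png

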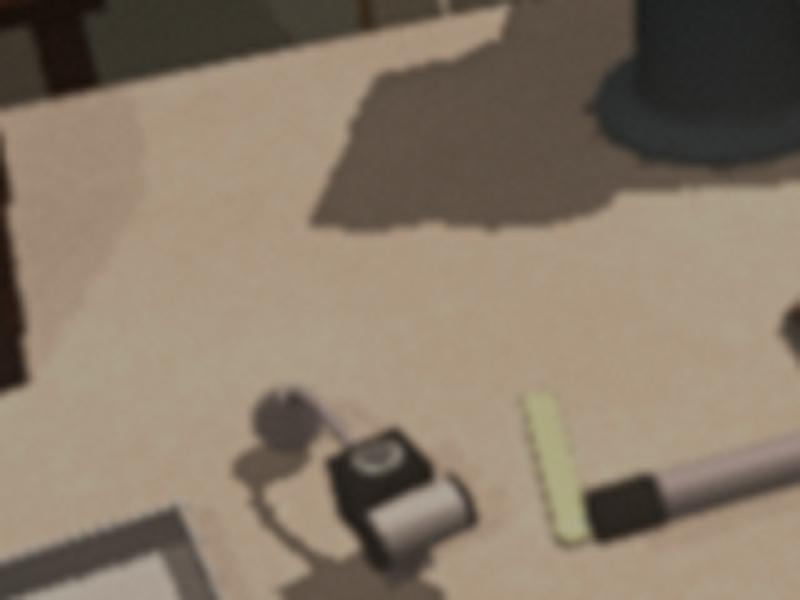

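View pics/t1.png

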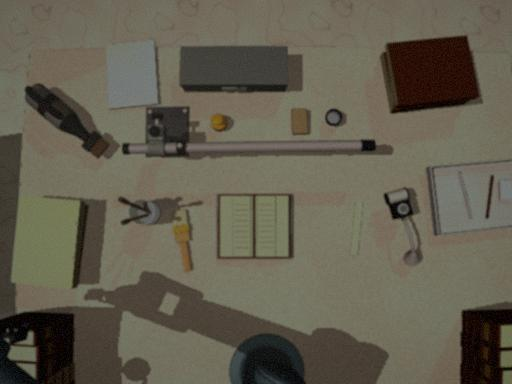

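drive_tool([
  {"x":-39,"y":-17,"z":-6,"rx":0,"ry":0,"rz":6.4,"jaw":100},
  {"x":-41,"y":-13,"z":-6,"rx":0,"ry":0,"rz":6.4,"jaw":100},
  {"x":-42,"y":-8,"z":-6,"rx":0,"ry":0,"rz":6.5,"jaw":100},
  {"x":-42,"y":-4,"z":-6,"rx":0,"ry":0,"rz":6.4,"jaw":100},
  {"x":-43,"y":1,"z":-6,"rx":0,"ry":0,"rz":6.5,"jaw":100},
  {"x":-42,"y":6,"z":-6,"rx":0,"ry":0,"rz":6.4,"jaw":100},
  {"x":-41,"y":11,"z":-7,"rx":0,"ry":0,"rz":6.5,"jaw":100},
  {"x":-45,"y":0,"z":0,"rx":0,"ry":0,"rz":5,"jaw":100},
  {"x":-45,"y":4,"z":0,"rx":0,"ry":0,"rz":5,"jaw":100},
  {"x":-44,"y":8,"z":0,"rx":0,"ry":0,"rz":5,"jaw":100},
  {"x":-43,"y":11,"z":0,"rx":0,"ry":0,"rz":5,"jaw":100},
  {"x":-42,"y":15,"z":0,"rx":0,"ry":0,"rz":5,"jaw":100},
])

```text
time: 1.7
tcp_pos: [511.5, 245.0, 291.2]
ee_rot: [0.677, 0.736, -0.0, -0.0]
contact_force: [1.0, 0.1, 0.1]
opening: 85.1
```

drive_tool([
  {"x":-41,"y":19,"z":0,"rx":0,"ry":0,"rz":5,"jaw":100},
  {"x":-39,"y":22,"z":0,"rx":0,"ry":0,"rz":5,"jaw":100},
  {"x":-37,"y":26,"z":0,"rx":0,"ry":0,"rz":5,"jaw":100},
  {"x":-34,"y":28,"z":0,"rx":0,"ry":0,"rz":5,"jaw":100},
  {"x":-41,"y":6,"z":5,"rx":0,"ry":0,"rz":4.4,"jaw":100},
  {"x":-41,"y":9,"z":5,"rx":0,"ry":0,"rz":4.4,"jaw":100},
  {"x":-40,"y":12,"z":5,"rx":0,"ry":0,"rz":4.4,"jaw":100},
  {"x":-39,"y":15,"z":5,"rx":0,"ry":0,"rz":4.4,"jaw":100},
  {"x":-37,"y":18,"z":5,"rx":0,"ry":0,"rz":4.3,"jaw":100},
  {"x":-36,"y":21,"z":5,"rx":0,"ry":0,"rz":4.4,"jaw":100},
  {"x":-34,"y":24,"z":5,"rx":0,"ry":0,"rz":4.3,"jaw":100},
  {"x":-32,"y":26,"z":5,"rx":0,"ry":0,"rz":4.4,"jaw":100},
])

```text
time: 3.2
tcp_pos: [560.2, -241.0, 251.0]
ee_rot: [0.94, 0.34, -0.0, -0.0]
contact_force: [0.6, -0.0, 0.1]
opening: 85.3
```

drive_tool([
  {"x":-39,"y":8,"z":15,"rx":0,"ry":0,"rz":5.7,"jaw":100},
  {"x":-38,"y":12,"z":15,"rx":0,"ry":0,"rz":5.7,"jaw":100},
  {"x":-37,"y":16,"z":20,"rx":0,"ry":0,"rz":5.6,"jaw":100},
  {"x":-34,"y":19,"z":20,"rx":0,"ry":0,"rz":5.7,"jaw":100},
  {"x":0,"y":0,"z":0,"rx":0,"ry":0,"rz":0,"jaw":100},
  {"x":0,"y":0,"z":0,"rx":0,"ry":0,"rz":0,"jaw":100},
])

```text
time: 3.95
tcp_pos: [462.8, -364.5, 181.6]
ee_rot: [0.989, 0.15, 0.0, 0.0]
contact_force: [0.2, -0.7, -0.5]
opening: 85.7
```

```bash
python3 - <<'E'
from h import *
s=st()
grab('scene','s1');grab('top','t1')
crop('s1',60,130,220,250,5,'s1c');
plan(s['tcp_pos'],s['ee_rot'],[((462.3,-365.5,130),17.3,None),((462.3,-365.5,62),17.3,3)])
E
```

```text
t 3.95 p [ 462.79 -364.5   181.61] F [ 0.16 -0.71 -0.48] op 85.71 M [ 0.006 -0.024 -0.017]
yawx 17.29 z [ 4.e-04 -0.e+00 -1.e+00] j [-0.86  0.17  1.77  0.    1.2   0.41]
{"x":-0,"y":0,"z":26,"rx":0,"ry":-0,"rz":-0},
{"x":-1,"y":1,"z":26,"rx":0,"ry":-0,"rz":-0},
{"x":0,"y":-0,"z":23,"rx":0,"ry":-0,"rz":-0},
{"x":0,"y":-0,"z":22,"rx":0,"ry":-0,"rz":-0},
{"x":0,"y":-0,"z":23,"rx":0,"ry":-0,"rz":-0},
5 [ 462.18606711 -365.75746183   61.60698346] [ 1.79991567e+02 -2.40773786e-02  1.72909588e+01]
```

View pics/s1c.png

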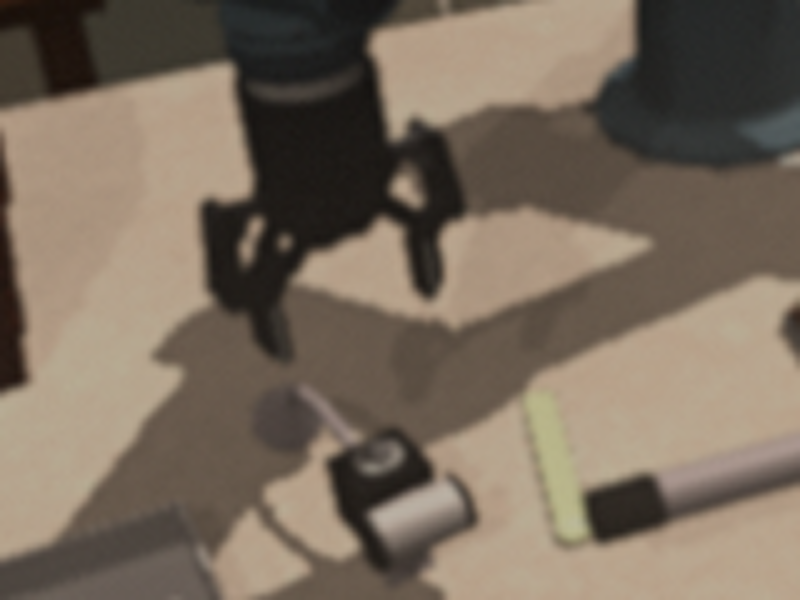

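View pics/t1.png

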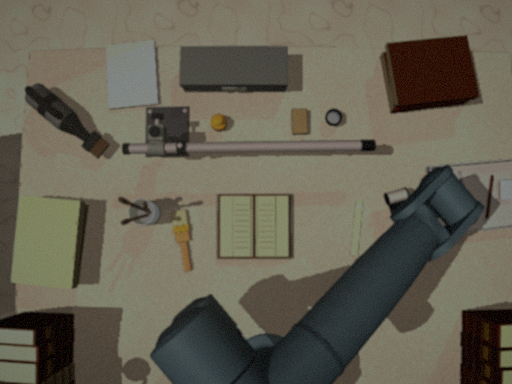

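drive_tool([
  {"x":-0.5,"y":1,"z":30,"rx":0,"ry":0,"rz":0,"jaw":100},
  {"x":0,"y":0,"z":30,"rx":0,"ry":0,"rz":0,"jaw":100},
  {"x":0,"y":0,"z":20,"rx":0,"ry":0,"rz":0,"jaw":100},
  {"x":0,"y":0,"z":20,"rx":0,"ry":0,"rz":0,"jaw":100},
  {"x":0,"y":0,"z":16,"rx":0,"ry":0,"rz":0,"jaw":100},
  {"x":0,"y":0,"z":0,"rx":0,"ry":0,"rz":0,"jaw":100},
])

```text
time: 4.8
tcp_pos: [461.8, -365.1, 63.9]
ee_rot: [0.989, 0.15, -0.001, -0.001]
contact_force: [-0.1, -0.3, 0.2]
opening: 85.2
```

```bash
python3 - <<'E'
from h import *
s=st()
grab('scene','s2');crop('s2',90,160,190,260,6,'s2c')
E
```

```text
t 4.8 p [ 461.77 -365.09   63.94] F [-0.13 -0.31  0.25] op 85.18 M [0.008 0.003 0.013]
yawx 17.26 z [-0.0016  0.0019 -1.    ] j [-0.86  0.34  1.81  0.    0.99  0.41]
```

View pics/s2c.png

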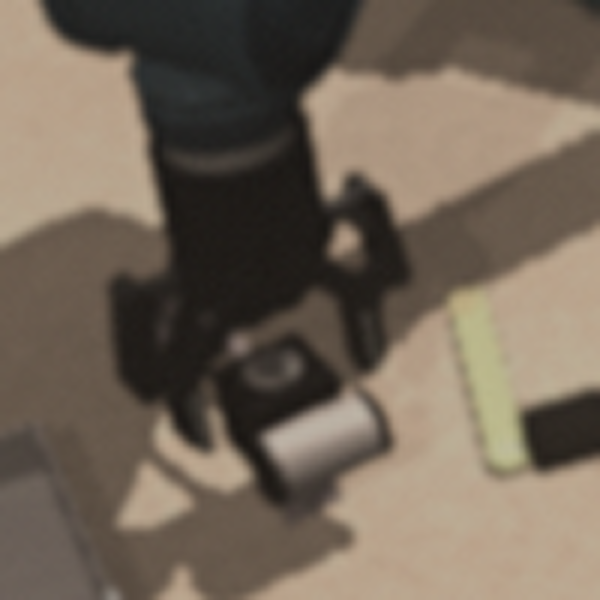

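drive_tool([
  {"x":0,"y":0,"z":0,"rx":0,"ry":0,"rz":0,"jaw":70},
  {"x":0,"y":0,"z":0,"rx":0,"ry":0,"rz":0,"jaw":62},
  {"x":0,"y":0,"z":0,"rx":0,"ry":0,"rz":0,"jaw":55},
  {"x":0,"y":0,"z":0,"rx":0,"ry":0,"rz":0,"jaw":30},
  {"x":0,"y":0,"z":0,"rx":0,"ry":0,"rz":0,"jaw":0},
  {"x":0,"y":0,"z":0,"rx":0,"ry":0,"rz":0,"jaw":0},
  {"x":0,"y":0,"z":0,"rx":0,"ry":0,"rz":0,"jaw":0},
])

```text
time: 5.72
tcp_pos: [462.7, -366.3, 66.4]
ee_rot: [0.989, 0.15, 0.0, 0.001]
contact_force: [-0.2, 0.4, 6.8]
opening: 49.8
```

```bash
python3 - <<'E'
from h import *
s=st()
grab('scene','s3');crop('s3',90,160,190,260,6,'s3c')
E
```

```text
t 5.725 p [ 462.73 -366.25   66.38] F [-0.24  0.36  6.77] op 49.79 M [ 0.196  0.16  -0.001]
yawx 17.26 z [ 9.0e-04 -1.1e-03 -1.0e+00] j [-0.86  0.34  1.81  0.    0.99  0.41]
```

View pics/s3c.png

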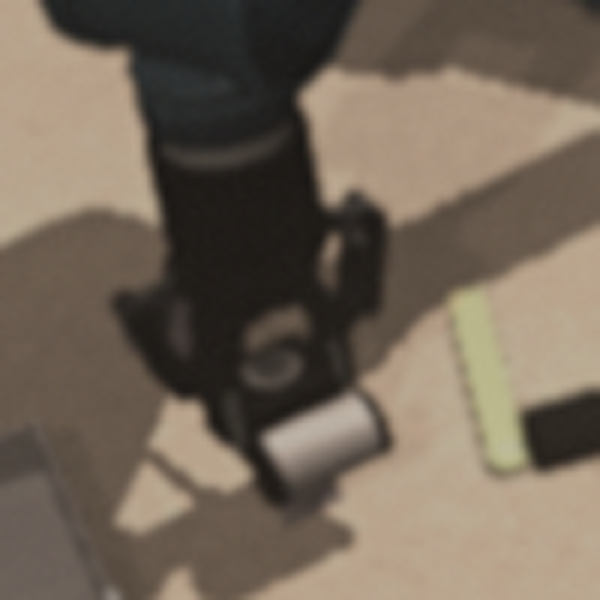

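drive_tool([
  {"x":0,"y":0,"z":-15,"rx":0,"ry":0,"rz":0,"jaw":0},
  {"x":0,"y":0,"z":-30,"rx":0,"ry":0,"rz":0,"jaw":0},
  {"x":0,"y":0,"z":-40,"rx":0,"ry":0,"rz":0,"jaw":0},
  {"x":0,"y":0,"z":-40,"rx":0,"ry":0,"rz":0,"jaw":0},
  {"x":0,"y":0,"z":-30,"rx":0,"ry":0,"rz":0,"jaw":0},
  {"x":0,"y":0,"z":-25,"rx":0,"ry":0,"rz":0,"jaw":0},
  {"x":0,"y":0,"z":0,"rx":0,"ry":0,"rz":0,"jaw":0},
  {"x":0,"y":0,"z":0,"rx":0,"ry":0,"rz":0,"jaw":0},
])

```text
time: 6.78
tcp_pos: [461.7, -365.1, 243.7]
ee_rot: [0.989, 0.15, -0.001, -0.001]
contact_force: [-0.2, 0.3, -3.8]
opening: 49.0
```

```bash
python3 - <<'E'
from h import *
s=st()
grab('scene','s4');crop('s4',70,80,230,200,5,'s4c')
plan(s['tcp_pos'],s['ee_rot'],[((619,41.5,247),1.05,12)],nd=0)
E
```

```text
t 6.775 p [ 461.66 -365.08  243.72] F [-0.23  0.29 -3.8 ] op 49.02 M [ 0.06   0.016 -0.04 ]
yawx 17.26 z [-0.0017  0.0019 -1.    ] j [-0.86  0.11  1.72 -0.    1.31  0.41]
{"x":23,"y":-28,"z":-0,"rx":-0,"ry":0,"rz":1.4},
{"x":22,"y":-29,"z":-0,"rx":-0,"ry":0,"rz":1.3},
{"x":21,"y":-30,"z":-0,"rx":-0,"ry":0,"rz":1.4},
{"x":20,"y":-30,"z":-0,"rx":-0,"ry":0,"rz":1.3},
{"x":20,"y":-30,"z":-0,"rx":-0,"ry":0,"rz":1.4},
{"x":19,"y":-31,"z":-0,"rx":-0,"ry":0,"rz":1.3},
{"x":18,"y":-31,"z":-0,"rx":-0,"ry":0,"rz":1.4},
{"x":18,"y":-32,"z":-1,"rx":-0,"ry":0,"rz":1.3},
{"x":17,"y":-32,"z":-0,"rx":-0,"ry":0,"rz":1.4},
{"x":16,"y":-33,"z":-1,"rx":-0,"ry":0,"rz":1.3},
{"x":15,"y":-33,"z":-0,"rx":-0.1,"ry":0,"rz":1.4},
{"x":14,"y":-34,"z":-1,"rx":-0,"ry":0.1,"rz":1.3},
12 [618.53482995  41.92836498 247.178749  ] [-1.79986508e+02 -9.16955108e-03  1.05719025e+00]
```

View pics/s4c.png

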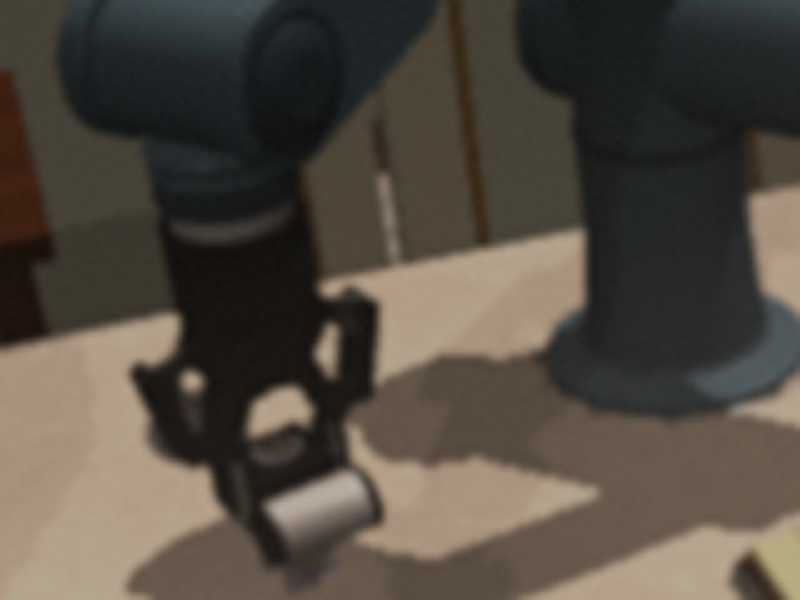

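drive_tool([
  {"x":23,"y":-28,"z":0,"rx":0,"ry":0,"rz":1.4,"jaw":0},
  {"x":22,"y":-29,"z":0,"rx":0,"ry":0,"rz":1.3,"jaw":0},
  {"x":21,"y":-30,"z":0,"rx":0,"ry":0,"rz":1.4,"jaw":0},
  {"x":20,"y":-30,"z":0,"rx":0,"ry":0,"rz":1.3,"jaw":0},
  {"x":20,"y":-30,"z":0,"rx":0,"ry":0,"rz":1.4,"jaw":0},
  {"x":19,"y":-31,"z":0,"rx":0,"ry":0,"rz":1.3,"jaw":0},
  {"x":18,"y":-31,"z":0,"rx":0,"ry":0,"rz":1.4,"jaw":0},
  {"x":18,"y":-32,"z":0,"rx":0,"ry":0,"rz":1.3,"jaw":0},
  {"x":17,"y":-32,"z":0,"rx":0,"ry":0,"rz":1.4,"jaw":0},
  {"x":16,"y":-33,"z":0,"rx":0,"ry":0,"rz":1.3,"jaw":0},
  {"x":15,"y":-33,"z":0,"rx":0,"ry":0,"rz":1.4,"jaw":0},
  {"x":14,"y":-34,"z":0,"rx":0,"ry":0,"rz":1.3,"jaw":0},
])

```text
time: 8.32
tcp_pos: [618.6, 42.5, 243.2]
ee_rot: [1.0, 0.009, -0.002, -0.0]
contact_force: [-0.0, 0.0, -2.9]
opening: 49.3
```

drive_tool([
  {"x":0,"y":0,"z":0,"rx":0,"ry":0,"rz":0,"jaw":0},
  {"x":0,"y":0,"z":0,"rx":0,"ry":0,"rz":0,"jaw":0},
])

```text
time: 8.57
tcp_pos: [618.4, 41.0, 243.8]
ee_rot: [1.0, 0.009, -0.001, 0.0]
contact_force: [-0.6, 0.2, -2.6]
opening: 49.3
```

```bash
python3 - <<'E'
from h import *
r=Rt(165.06)  # replay
r=R.from_quat([0.1300,0.99151,0,0]);p=np.array([167.601,628.032,248.29])
rows=[(-39,-17,-6,6.4),(-41,-13,-6,6.4),(-42,-8,-6,6.5),(-42,-4,-6,6.4),(-43,1,-6,6.5),(-42,6,-6,6.4),(-41,11,-7,6.5),(-45,0,0,5),(-45,4,0,5),(-44,8,0,5),(-43,11,0,5),(-42,15,0,5),(-41,19,0,5),(-39,22,0,5),(-37,26,0,5),(-34,28,0,5),(-41,6,5,4.4),(-41,9,5,4.4),(-40,12,5,4.4),(-39,15,5,4.4),(-37,18,5,4.3),(-36,21,5,4.4),(-34,24,5,4.3),(-32,26,5,4.4),(-39,8,15,5.7),(-38,12,15,5.7),(-37,16,20,5.6),(-34,19,20,5.7),(-.5,1,116,0),(0,0,-180,0)]
rows+=[(23-0,-28,0,1.4),(22,-29,0,1.3),(21,-30,0,1.4),(20,-30,0,1.3),(20,-30,0,1.4),(19,-31,0,1.3),(18,-31,0,1.4),(18,-32,0,1.3),(17,-32,0,1.4),(16,-33,0,1.3),(15,-33,0,1.4),(14,-34,0,1.3)]
for i,(x,y,z,w) in enumerate(rows):
    p=p+r.apply([x,y,z]); r=r*R.from_rotvec([0,0,w],degrees=True)
    if i in(27,28,29,41): print(i,p.round(2))
M=r.as_matrix();print(np.degrees(np.arctan2(M[1,0],M[0,0])))
s=st()
grab('scene','s5');grab('top','t5');crop('s5',170,90,330,230,5,'s5c');crop('t5',180,110,330,270,5,'t5c')
E
```

```text
27 [ 462.51 -364.64  181.29]
28 [ 462.33 -365.75   65.29]
29 [ 462.33 -365.75  245.29]
41 [619.17  41.27 245.29]
1.0607558709386788
t 8.575 p [618.44  41.01 243.78] F [-0.64  0.2  -2.58] op 49.32 M [-0.053 -0.051 -0.028]
yawx 1.07 z [-2.6e-03 -1.0e-04 -1.0e+00] j [-0.12  0.18  1.64 -0.    1.32  1.44]
```

View pics/s5c.png

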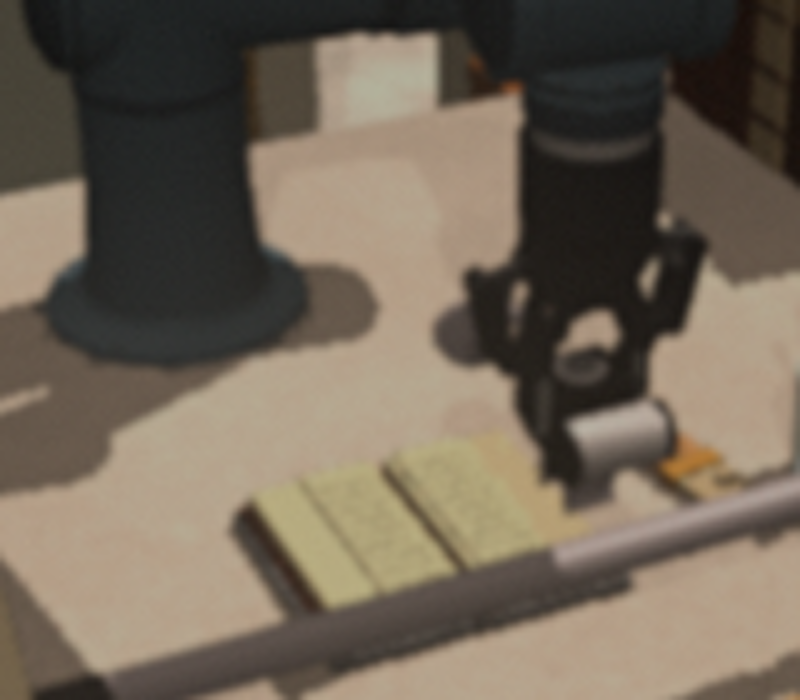

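View pics/t5c.png

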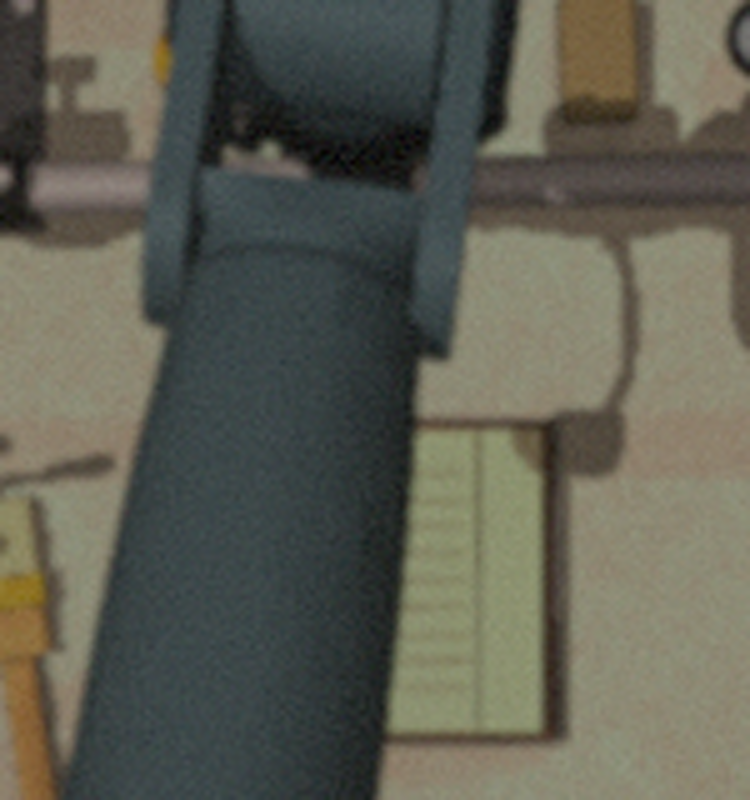

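```bash
python3 - <<'E'
from h import *
t=load('top0');f=t['frame'].astype(float)
g=f[:,:,2]-0*f[:,:,1]
# tube: redness/brightness profile averaged over columns
for u in (215,230,245,255,265,280,300,330,350):
    col=g[130:165,u-4:u+5].mean(1); ex=f[130:165,u-4:u+5].mean(1)
    m=f[130:165,u-4:u+5].mean(1); d=m[:,2]-m[:,1]  # r-g
    if u==255: print(np.c_[np.arange(130,165),m.round(0)].astype(int).tolist())
E
```

```text
[[130, 101, 120, 122], [131, 99, 118, 120], [132, 102, 119, 121], [133, 101, 119, 121], [134, 99, 117, 119], [135, 101, 121, 121], [136, 102, 122, 121], [137, 101, 120, 120], [138, 101, 121, 121], [139, 102, 121, 120], [140, 94, 111, 111], [141, 82, 91, 95], [142, 80, 86, 93], [143, 88, 95, 103], [144, 96, 101, 112], [145, 98, 105, 116], [146, 102, 110, 120], [147, 100, 105, 117], [148, 94, 100, 111], [149, 84, 88, 98], [150, 71, 75, 84], [151, 61, 67, 74], [152, 57, 67, 75], [153, 60, 71, 80], [154, 60, 72, 80], [155, 68, 81, 87], [156, 81, 97, 102], [157, 95, 112, 116], [158, 100, 118, 122], [159, 99, 118, 122], [160, 100, 119, 121], [161, 99, 118, 121], [162, 100, 119, 121], [163, 102, 121, 123], [164, 102, 121, 121]]
```

```bash
python3 - <<'E'
from h import *
from scipy.optimize import least_squares
t=load('top0');f=t['frame'].astype(float)
cs=[]
for u in range(205,350,8):
    m=f[130:165,u-4:u+4].mean(1); q=m[:,0]/m[:,1]; b=np.median(q[:8]); top=np.median(q[14:19]); h=(b+top)/2
    i=np.where(q>h)[0]; i=i[(i>7)&(i<25)]
    lo=i[0]-1+(h-q[i[0]-1])/(q[i[0]]-q[i[0]-1]); hi=i[-1]+(q[i[-1]]-h)/(q[i[-1]]-q[i[-1]+1])
    g=m[:,1]; gb=np.median(g[:8]); # upper edge by brightness half
    cs.append((u-.5,130+lo,130+hi))
cs=np.array(cs);print(cs.round(2))
c=(cs[:,1]+cs[:,2])/2; A=np.polyfit(cs[:,0],c,1);print(A,np.std(c-np.polyval(A,cs[:,0])))
P=[atz(t,u,np.polyval(A,u),134) for u in(210,255,345)];print(P)
v=P[2]-P[0];print('yaw',np.degrees(np.arctan2(-v[0]*-1*-1,-v[1])) , np.interp(41.4,[P[2][1],P[1][1],P[0][1]],[P[2][0],P[1][0],P[0][0]]))
# gutter: darkest column in rows 200..255
for v0 in(200,215,230,245):
    r=f[v0-5:v0+6,246:262].sum(2).mean(0); w=np.clip(np.median(r)-r-10,0,None); w[:4]=0;w[-3:]=0
    uc=246+(w*np.arange(16)).sum()/w.sum(); print(v0,uc,atz(t,uc,v0,31))
# bezel / button in top
def ring(fn,x0,y0,x1,y1):
    pass
im=cv2.cvtColor(t['frame'],cv2.COLOR_BGR2GRAY)[190:228,385:423]
im=cv2.resize(im,None,fx=16,fy=16,interpolation=cv2.INTER_CUBIC);im=cv2.normalize(im,None,0,255,cv2.NORM_MINMAX);cv2.imwrite('pics/sw.png',im)
E
```

```text
[[204.5  141.95 151.78]
 [212.5  141.85 151.91]
 [220.5  141.97 151.81]
 [228.5  141.47 151.51]
 [236.5  141.79 151.71]
 [244.5  141.37 151.2 ]
 [252.5  141.19 151.35]
 [260.5  141.32 151.04]
 [268.5  141.31 151.1 ]
 [276.5  141.1  150.97]
 [284.5  140.74 150.6 ]
 [292.5  140.56 151.32]
 [300.5  138.27 153.43]
 [308.5  140.62 150.75]
 [316.5  140.57 150.42]
 [324.5  140.34 150.72]
 [332.5  140.35 150.37]
 [340.5  140.21 150.31]
 [348.5  139.94 150.4 ]]
[-1.21949625e-02  1.49414235e+02] 0.11150905219019569
[array([616.61137443, 154.56597977, 134.        ]), array([618.62860875,  36.27745515, 134.        ]), array([ 623.51918761, -200.10642072,  134.        ])]
yaw -1.115786021352523 618.541251387895
200 253.33210401891253 [484.61668694  41.9087218   31.        ]
215 253.50657268051057 [442.45796857  41.02210726  31.        ]
230 253.5875426092346 [400.47467992  40.40491621  31.        ]
245 253.57824013870828 [358.63283907  40.04592426  31.        ]
```

View pics/sw.png

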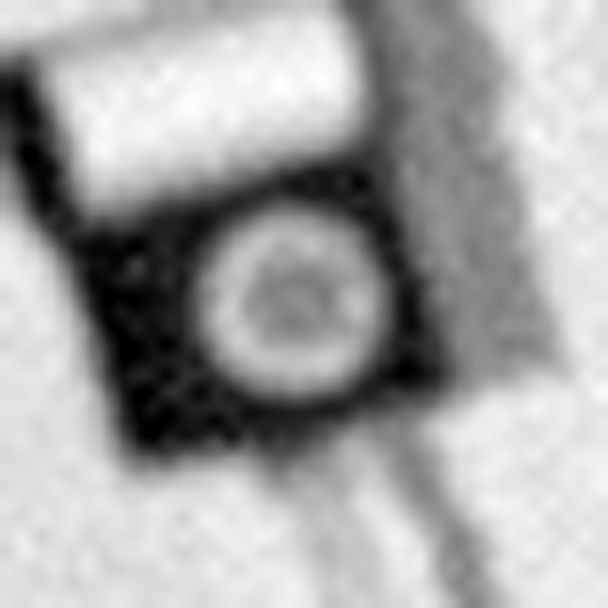

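drive_tool([
  {"x":0.4,"y":-1,"z":10,"rx":0,"ry":0,"rz":0,"jaw":0},
  {"x":0,"y":0,"z":12,"rx":0,"ry":0,"rz":0,"jaw":0},
  {"x":0,"y":0,"z":10,"rx":0,"ry":0,"rz":0,"jaw":0},
  {"x":0,"y":0,"z":4,"rx":0,"ry":0,"rz":0,"jaw":0},
  {"x":0,"y":0,"z":0,"rx":0,"ry":0,"rz":0,"jaw":0},
  {"x":0,"y":0,"z":0,"rx":0,"ry":0,"rz":0,"jaw":0},
])

```text
time: 9.43
tcp_pos: [619.8, 42.3, 209.8]
ee_rot: [1.0, 0.009, 0.0, 0.0]
contact_force: [-0.2, 0.1, -3.5]
opening: 49.1
```

```bash
python3 - <<'E'
from h import *
s=st()
grab('scene','s6');crop('s6',250,130,330,220,8,'s6c')
lamp_over('s6',(220,130,320,220),8,'s6o',(618.4,42.3),1.1,144)
E
```

```text
t 9.425 p [619.84  42.26 209.8 ] F [-0.25  0.09 -3.55] op 49.1 M [0.042 0.017 0.01 ]
yawx 1.06 z [ 9.e-04 -1.e-04 -1.e+00] j [-0.11  0.21  1.67 -0.    1.26  1.44]
```

View pics/s6o.png

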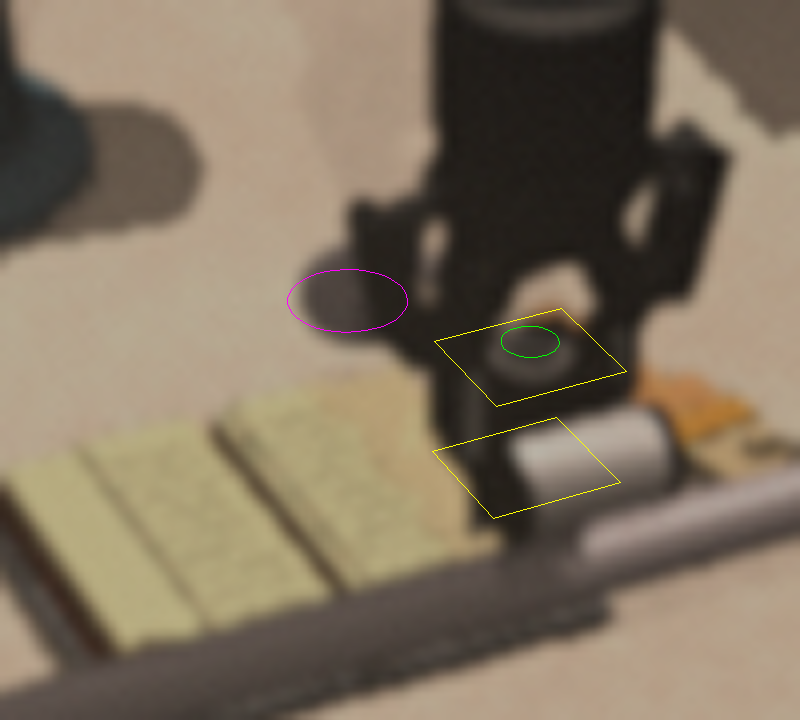

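drive_tool([
  {"x":0,"y":0,"z":4,"rx":0,"ry":0,"rz":0,"jaw":0},
  {"x":0,"y":0,"z":3,"rx":0,"ry":0,"rz":0,"jaw":0},
  {"x":0,"y":0,"z":0,"rx":0,"ry":0,"rz":0,"jaw":0},
])

```text
time: 9.85
tcp_pos: [619.6, 42.3, 202.0]
ee_rot: [1.0, 0.009, 0.0, -0.0]
contact_force: [0.7, 1.0, -3.5]
opening: 49.4
```

drive_tool([
  {"x":0,"y":0,"z":1,"rx":0,"ry":0,"rz":0,"jaw":0},
  {"x":0,"y":0,"z":1,"rx":0,"ry":0,"rz":0,"jaw":0},
  {"x":0,"y":0,"z":0,"rx":0,"ry":0,"rz":0,"jaw":0},
])

```text
time: 10.22
tcp_pos: [619.7, 42.3, 200.5]
ee_rot: [1.0, 0.009, 0.0, 0.0]
contact_force: [0.9, 1.2, -3.0]
opening: 49.2
```

drive_tool([
  {"x":0,"y":0,"z":1,"rx":0,"ry":0,"rz":0,"jaw":0},
  {"x":0,"y":0,"z":1,"rx":0,"ry":0,"rz":0,"jaw":0},
  {"x":0,"y":0,"z":0,"rx":0,"ry":0,"rz":0,"jaw":0},
])

```text
time: 10.6
tcp_pos: [619.8, 42.2, 198.5]
ee_rot: [1.0, 0.009, 0.0, 0.0]
contact_force: [1.4, 1.0, -1.9]
opening: 49.3
```

drive_tool([
  {"x":0,"y":0,"z":1,"rx":0,"ry":0,"rz":0,"jaw":0},
  {"x":0,"y":0,"z":0,"rx":0,"ry":0,"rz":0,"jaw":0},
])

```text
time: 10.85
tcp_pos: [619.8, 42.2, 197.5]
ee_rot: [1.0, 0.009, 0.0, 0.0]
contact_force: [2.2, 0.2, -0.3]
opening: 49.0
```

drive_tool([
  {"x":0,"y":0,"z":1,"rx":0,"ry":0,"rz":0,"jaw":0},
  {"x":0,"y":0,"z":0,"rx":0,"ry":0,"rz":0,"jaw":0},
])

```text
time: 11.1
tcp_pos: [619.8, 42.2, 196.5]
ee_rot: [1.0, 0.009, 0.0, 0.0]
contact_force: [2.6, -0.1, -0.6]
opening: 49.2
```

```bash
python3 - <<'E'
from h import *
s=st()
E
```

```text
t 11.1 p [619.77  42.23 196.45] F [ 2.56 -0.08 -0.61] op 49.19 M [ 0.046 -0.547  0.038]
yawx 1.06 z [ 7.e-04 -1.e-04 -1.e+00] j [-0.11  0.23  1.68 -0.    1.24  1.44]
```

drive_tool([
  {"x":0.7,"y":0,"z":0,"rx":0,"ry":0,"rz":0,"jaw":0},
  {"x":0,"y":0,"z":0,"rx":0,"ry":0,"rz":0,"jaw":0},
])

```text
time: 11.35
tcp_pos: [620.3, 42.2, 196.3]
ee_rot: [1.0, 0.009, 0.0, 0.0]
contact_force: [2.6, -0.1, -0.3]
opening: 49.2
```

drive_tool([
  {"x":0.7,"y":0,"z":0,"rx":0,"ry":0,"rz":0,"jaw":0},
  {"x":0,"y":0,"z":0,"rx":0,"ry":0,"rz":0,"jaw":0},
])

```text
time: 11.6
tcp_pos: [620.7, 42.2, 196.1]
ee_rot: [1.0, 0.009, -0.0, 0.0]
contact_force: [1.2, 0.4, 0.3]
opening: 49.2
```

```bash
python3 - <<'E'
from h import *
s=st()
E
```

```text
t 11.6 p [620.68  42.24 196.09] F [1.2  0.39 0.3 ] op 49.23 M [-0.037 -0.294 -0.044]
yawx 1.06 z [-9.e-04 -0.e+00 -1.e+00] j [-0.11  0.23  1.67 -0.    1.24  1.44]
```

drive_tool([
  {"x":0.6,"y":0,"z":0,"rx":0,"ry":0,"rz":0,"jaw":0},
  {"x":0,"y":0,"z":0,"rx":0,"ry":0,"rz":0,"jaw":0},
])

```text
time: 11.85
tcp_pos: [621.2, 42.2, 196.1]
ee_rot: [1.0, 0.009, -0.001, 0.0]
contact_force: [0.5, -0.7, -1.0]
opening: 48.5
```

drive_tool([
  {"x":0,"y":0,"z":1,"rx":0,"ry":0,"rz":0,"jaw":0},
  {"x":0,"y":0,"z":0,"rx":0,"ry":0,"rz":0,"jaw":0},
])

```text
time: 12.1
tcp_pos: [621.4, 42.3, 195.3]
ee_rot: [1.0, 0.009, -0.0, 0.0]
contact_force: [-0.1, -0.6, 0.4]
opening: 49.1
```

```bash
python3 - <<'E'
from h import *
s=st()
E
```

```text
t 12.1 p [621.37  42.28 195.27] F [-0.06 -0.6   0.44] op 49.08 M [0.011 0.069 0.035]
yawx 1.06 z [-5.e-04 -0.e+00 -1.e+00] j [-0.11  0.23  1.67 -0.    1.24  1.44]
```

drive_tool([
  {"x":0,"y":0,"z":1,"rx":0,"ry":0,"rz":0,"jaw":0},
  {"x":0,"y":0,"z":1,"rx":0,"ry":0,"rz":0,"jaw":0},
  {"x":0,"y":0,"z":0,"rx":0,"ry":0,"rz":0,"jaw":0},
])

```text
time: 12.48
tcp_pos: [621.6, 42.3, 193.5]
ee_rot: [1.0, 0.009, 0.0, 0.0]
contact_force: [-1.1, -0.2, 2.1]
opening: 49.0
```

drive_tool([
  {"x":0,"y":0,"z":1,"rx":0,"ry":0,"rz":0,"jaw":0},
  {"x":0,"y":0,"z":0,"rx":0,"ry":0,"rz":0,"jaw":0},
])

```text
time: 12.72
tcp_pos: [621.6, 42.3, 192.5]
ee_rot: [1.0, 0.009, 0.0, 0.0]
contact_force: [-0.5, -0.8, 3.7]
opening: 49.3
```

```bash
python3 - <<'E'
from h import *
s=st()
E
```

```text
t 12.725 p [621.62  42.28 192.49] F [-0.52 -0.78  3.67] op 49.32 M [0.018 0.218 0.06 ]
yawx 1.06 z [ 3.e-04 -1.e-04 -1.e+00] j [-0.11  0.24  1.67 -0.    1.23  1.44]
```

drive_tool([
  {"x":-0.3,"y":0,"z":1,"rx":0,"ry":0,"rz":0,"jaw":0},
  {"x":0,"y":0,"z":0,"rx":0,"ry":0,"rz":0,"jaw":0},
])

```text
time: 12.98
tcp_pos: [621.4, 42.3, 191.5]
ee_rot: [1.0, 0.009, 0.0, 0.0]
contact_force: [-0.2, 0.3, 3.6]
opening: 48.8
```

drive_tool([
  {"x":0,"y":0,"z":1,"rx":0,"ry":0,"rz":0,"jaw":0},
  {"x":0,"y":0,"z":0,"rx":0,"ry":0,"rz":0,"jaw":0},
])

```text
time: 13.22
tcp_pos: [621.4, 42.2, 190.4]
ee_rot: [1.0, 0.009, 0.0, 0.0]
contact_force: [0.3, -0.5, 3.4]
opening: 49.1
```

drive_tool([
  {"x":0,"y":0,"z":0.8,"rx":0,"ry":0,"rz":0,"jaw":0},
  {"x":0,"y":0,"z":0,"rx":0,"ry":0,"rz":0,"jaw":0},
])

```text
time: 13.48
tcp_pos: [621.3, 42.2, 189.5]
ee_rot: [1.0, 0.009, 0.0, 0.0]
contact_force: [-0.4, 0.7, 3.6]
opening: 49.0
```

```bash
python3 - <<'E'
from h import *
s=st()
E
```

```text
t 13.475 p [621.3   42.24 189.52] F [-0.41  0.74  3.59] op 48.98 M [-0.048  0.031  0.155]
yawx 1.06 z [ 3.e-04 -1.e-04 -1.e+00] j [-0.11  0.24  1.68 -0.    1.23  1.44]
```

drive_tool([
  {"x":0,"y":0,"z":1,"rx":0,"ry":0,"rz":0,"jaw":0},
  {"x":0,"y":0,"z":0,"rx":0,"ry":0,"rz":0,"jaw":0},
])

```text
time: 13.72
tcp_pos: [621.2, 42.3, 188.3]
ee_rot: [1.0, 0.009, 0.0, 0.0]
contact_force: [-0.5, -0.3, 4.3]
opening: 49.1
```

drive_tool([
  {"x":0,"y":0,"z":1,"rx":0,"ry":0,"rz":0,"jaw":0},
  {"x":0,"y":0,"z":0,"rx":0,"ry":0,"rz":0,"jaw":0},
])

```text
time: 13.98
tcp_pos: [621.1, 42.3, 187.1]
ee_rot: [1.0, 0.009, -0.0, -0.0]
contact_force: [0.8, 0.2, 1.9]
opening: 49.4
```

drive_tool([
  {"x":0,"y":0,"z":1,"rx":0,"ry":0,"rz":0,"jaw":0},
  {"x":0,"y":0,"z":0,"rx":0,"ry":0,"rz":0,"jaw":0},
])

```text
time: 14.22
tcp_pos: [621.0, 42.3, 185.8]
ee_rot: [1.0, 0.009, -0.0, -0.0]
contact_force: [0.2, -0.2, 1.0]
opening: 49.3
```

```bash
python3 - <<'E'
from h import *
s=st()
grab('scene','s7');crop('s7',230,140,330,230,8,'s7c')
E
```

```text
t 14.225 p [620.97  42.33 185.83] F [ 0.23 -0.16  1.01] op 49.26 M [ 0.005 -0.196  0.139]
yawx 1.06 z [-7.e-04  1.e-04 -1.e+00] j [-0.11  0.24  1.68  0.    1.22  1.44]
```

View pics/s7c.png

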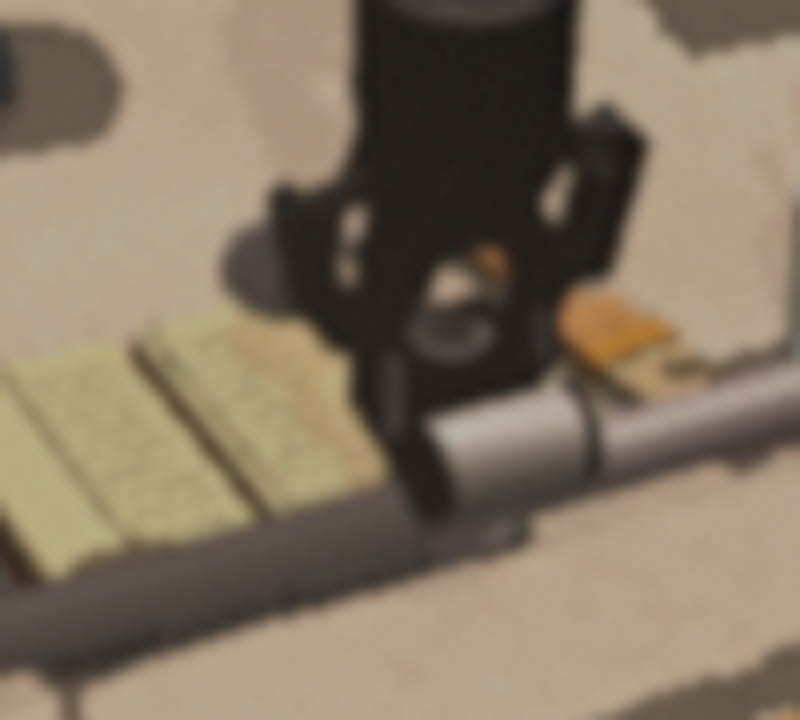

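drive_tool([
  {"x":0,"y":0,"z":1,"rx":0,"ry":0,"rz":0,"jaw":0},
  {"x":0,"y":0,"z":0,"rx":0,"ry":0,"rz":0,"jaw":0},
])

```text
time: 14.52
tcp_pos: [620.9, 42.3, 184.7]
ee_rot: [1.0, 0.009, -0.0, -0.0]
contact_force: [1.1, 0.6, -2.0]
opening: 49.3
```

drive_tool([
  {"x":0,"y":0,"z":1,"rx":0,"ry":0,"rz":0,"jaw":0},
  {"x":0,"y":0,"z":0,"rx":0,"ry":0,"rz":0,"jaw":0},
])

```text
time: 14.78
tcp_pos: [620.8, 42.3, 183.7]
ee_rot: [1.0, 0.009, -0.001, -0.0]
contact_force: [1.2, 0.4, -2.3]
opening: 49.3
```

drive_tool([
  {"x":0,"y":0,"z":1,"rx":0,"ry":0,"rz":0,"jaw":0},
  {"x":0,"y":0,"z":0,"rx":0,"ry":0,"rz":0,"jaw":0},
])

```text
time: 15.02
tcp_pos: [620.9, 42.3, 183.0]
ee_rot: [1.0, 0.009, -0.0, -0.0]
contact_force: [1.3, 0.6, -4.3]
opening: 49.3
```

drive_tool([
  {"x":0,"y":0,"z":1,"rx":0,"ry":0,"rz":0,"jaw":0},
  {"x":0,"y":0,"z":0,"rx":0,"ry":0,"rz":0,"jaw":0},
])

```text
time: 15.28
tcp_pos: [621.0, 42.3, 182.3]
ee_rot: [1.0, 0.009, -0.0, -0.0]
contact_force: [0.7, 0.6, -4.5]
opening: 49.2
```

drive_tool([
  {"x":0,"y":0,"z":1,"rx":0,"ry":0,"rz":0,"jaw":0},
  {"x":0,"y":0,"z":0,"rx":0,"ry":0,"rz":0,"jaw":0},
])

```text
time: 15.52
tcp_pos: [621.2, 42.3, 181.6]
ee_rot: [1.0, 0.009, -0.0, 0.0]
contact_force: [-0.6, -0.6, -2.2]
opening: 49.3
```

```bash
python3 - <<'E'
from h import *
s=st()
E
```

```text
t 15.525 p [621.22  42.31 181.59] F [-0.61 -0.61 -2.2 ] op 49.29 M [ 0.024 -0.095  0.135]
yawx 1.06 z [-0. -0. -1.] j [-0.11  0.25  1.68 -0.    1.21  1.44]
```

drive_tool([
  {"x":0,"y":0,"z":1,"rx":0,"ry":0,"rz":0,"jaw":0},
  {"x":0,"y":0,"z":1,"rx":0,"ry":0,"rz":0,"jaw":0},
  {"x":0,"y":0,"z":0,"rx":0,"ry":0,"rz":0,"jaw":0},
])

```text
time: 15.9
tcp_pos: [621.3, 42.3, 179.9]
ee_rot: [1.0, 0.009, 0.0, -0.0]
contact_force: [-0.7, 0.5, 0.3]
opening: 49.2
```

drive_tool([
  {"x":0,"y":0,"z":1,"rx":0,"ry":0,"rz":0,"jaw":0},
  {"x":0,"y":0,"z":0,"rx":0,"ry":0,"rz":0,"jaw":0},
])

```text
time: 16.15
tcp_pos: [621.4, 42.3, 178.8]
ee_rot: [1.0, 0.009, 0.0, 0.0]
contact_force: [-0.3, 1.0, 2.0]
opening: 49.0
```

drive_tool([
  {"x":0,"y":0,"z":1,"rx":0,"ry":0,"rz":0,"jaw":0},
  {"x":0,"y":0,"z":0,"rx":0,"ry":0,"rz":0,"jaw":0},
])

```text
time: 16.4
tcp_pos: [621.4, 42.2, 177.7]
ee_rot: [1.0, 0.009, 0.0, 0.0]
contact_force: [-0.6, 0.8, 2.0]
opening: 49.3
```

drive_tool([
  {"x":0,"y":0,"z":1,"rx":0,"ry":0,"rz":0,"jaw":0},
  {"x":0,"y":0,"z":0,"rx":0,"ry":0,"rz":0,"jaw":0},
])

```text
time: 16.65
tcp_pos: [621.4, 42.2, 176.6]
ee_rot: [1.0, 0.009, 0.0, 0.0]
contact_force: [-1.3, -0.2, 2.4]
opening: 49.2
```

```bash
python3 - <<'E'
from h import *
s=st()
E
```

```text
t 16.65 p [621.36  42.24 176.61] F [-1.31 -0.18  2.45] op 49.23 M [0.015 0.156 0.172]
yawx 1.06 z [ 4.e-04 -1.e-04 -1.e+00] j [-0.11  0.25  1.68 -0.    1.2   1.44]
```

drive_tool([
  {"x":-0.2,"y":0,"z":1,"rx":0,"ry":0,"rz":0,"jaw":0},
  {"x":0,"y":0,"z":0,"rx":0,"ry":0,"rz":0,"jaw":0},
])

```text
time: 16.9
tcp_pos: [621.3, 42.2, 175.8]
ee_rot: [1.0, 0.009, 0.0, 0.0]
contact_force: [-0.1, -0.3, 3.6]
opening: 49.1
```

drive_tool([
  {"x":-0.2,"y":0,"z":1,"rx":0,"ry":0,"rz":0,"jaw":0},
  {"x":0,"y":0,"z":0,"rx":0,"ry":0,"rz":0,"jaw":0},
])

```text
time: 17.15
tcp_pos: [621.3, 42.2, 175.1]
ee_rot: [1.0, 0.009, 0.001, 0.0]
contact_force: [-0.5, -0.6, 6.1]
opening: 49.1
```

drive_tool([
  {"x":0,"y":0,"z":1,"rx":0,"ry":0,"rz":0,"jaw":0},
  {"x":0,"y":0,"z":0,"rx":0,"ry":0,"rz":0,"jaw":0},
])

```text
time: 17.4
tcp_pos: [621.3, 42.2, 174.4]
ee_rot: [1.0, 0.009, 0.001, 0.0]
contact_force: [-1.0, 0.5, 7.4]
opening: 49.2
```

```bash
python3 - <<'E'
from h import *
s=st()
E
```

```text
t 17.4 p [621.32  42.18 174.44] F [-0.95  0.52  7.37] op 49.24 M [0.087 0.278 0.167]
yawx 1.06 z [ 1.3e-03 -1.0e-04 -1.0e+00] j [-0.11  0.26  1.69  0.    1.2   1.44]
```

drive_tool([
  {"x":-0.1,"y":0,"z":0.8,"rx":0,"ry":0,"rz":0,"jaw":0},
  {"x":0,"y":0,"z":0,"rx":0,"ry":0,"rz":0,"jaw":0},
])

```text
time: 17.65
tcp_pos: [621.3, 42.2, 174.0]
ee_rot: [1.0, 0.009, 0.001, 0.0]
contact_force: [-1.6, 0.6, 8.9]
opening: 48.7
```

drive_tool([
  {"x":0,"y":0,"z":0.7,"rx":0,"ry":0,"rz":0,"jaw":0},
  {"x":0,"y":0,"z":0,"rx":0,"ry":0,"rz":0,"jaw":0},
])

```text
time: 17.9
tcp_pos: [621.4, 42.2, 173.5]
ee_rot: [1.0, 0.009, 0.001, 0.0]
contact_force: [-1.6, 0.2, 9.2]
opening: 49.4
```

```bash
python3 - <<'E'
from h import *
s=st()
E
```

```text
t 17.9 p [621.37  42.2  173.53] F [-1.62  0.21  9.2 ] op 49.36 M [0.161 0.423 0.146]
yawx 1.06 z [ 1.6e-03 -2.0e-04 -1.0e+00] j [-0.11  0.26  1.69  0.    1.2   1.44]
```

drive_tool([
  {"x":-0.2,"y":0,"z":-1,"rx":0,"ry":0,"rz":0,"jaw":0},
  {"x":0,"y":0,"z":-1,"rx":0,"ry":0,"rz":0,"jaw":0},
  {"x":0,"y":0,"z":-1,"rx":0,"ry":0,"rz":0,"jaw":0},
  {"x":0,"y":0,"z":-1,"rx":0,"ry":0,"rz":0,"jaw":0},
  {"x":0,"y":0,"z":0,"rx":0,"ry":0,"rz":0,"jaw":0},
  {"x":0,"y":0,"z":0,"rx":0,"ry":0,"rz":0,"jaw":0},
])

```text
time: 18.65
tcp_pos: [620.9, 42.2, 176.1]
ee_rot: [1.0, 0.009, 0.001, 0.0]
contact_force: [2.9, 0.2, 3.3]
opening: 49.4
```

```bash
python3 - <<'E'
from h import *
s=st()
grab('scene','s8');crop('s8',230,140,330,230,8,'s8c')
E
```

```text
t 18.65 p [620.93  42.2  176.09] F [2.9  0.23 3.31] op 49.37 M [-0.046 -0.601  0.124]
yawx 1.05 z [ 1.2e-03 -1.0e-04 -1.0e+00] j [-0.11  0.25  1.69  0.    1.2   1.44]
```

View pics/s8c.png

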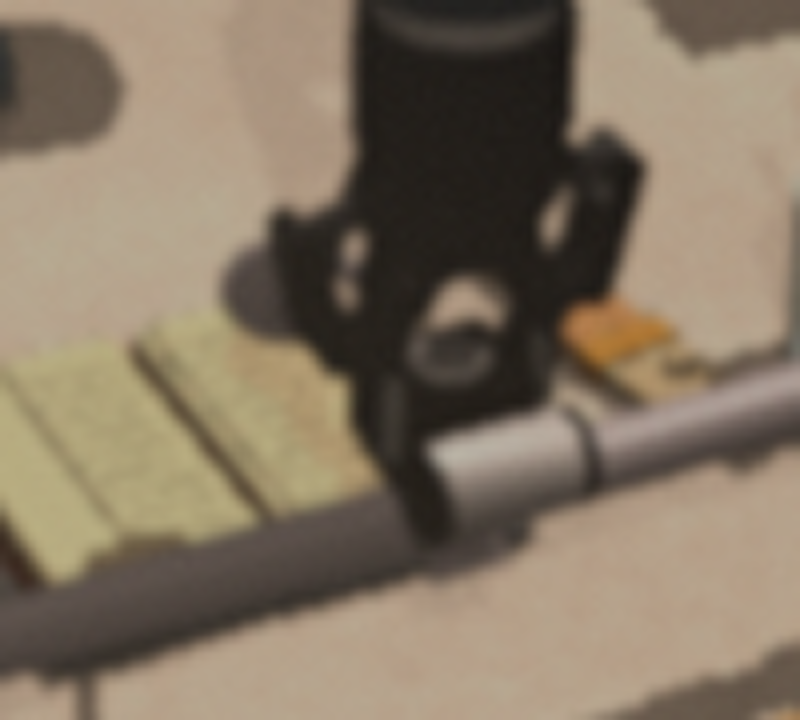

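drive_tool([
  {"x":0.3,"y":0,"z":-1,"rx":0,"ry":0,"rz":0,"jaw":0},
  {"x":0,"y":0,"z":-1,"rx":0,"ry":0,"rz":0,"jaw":0},
  {"x":0,"y":0,"z":0,"rx":0,"ry":0,"rz":0,"jaw":0},
  {"x":0,"y":0,"z":0,"rx":0,"ry":0,"rz":0,"jaw":0},
])

```text
time: 19.2
tcp_pos: [620.7, 42.2, 177.6]
ee_rot: [1.0, 0.009, -0.0, 0.0]
contact_force: [2.9, -1.1, -1.8]
opening: 49.2
```

```bash
python3 - <<'E'
from h import *
s=st()
E
```

```text
t 19.2 p [620.72  42.21 177.65] F [ 2.9  -1.09 -1.81] op 49.25 M [-0.164 -0.754  0.161]
yawx 1.06 z [-2.e-04 -1.e-04 -1.e+00] j [-0.11  0.25  1.69 -0.    1.21  1.44]
```

drive_tool([
  {"x":0.5,"y":0,"z":0.6,"rx":0,"ry":0,"rz":0,"jaw":0},
  {"x":0,"y":0,"z":0,"rx":0,"ry":0,"rz":0,"jaw":0},
  {"x":0,"y":0,"z":0,"rx":0,"ry":0,"rz":0,"jaw":0},
])

```text
time: 19.58
tcp_pos: [620.9, 42.2, 177.2]
ee_rot: [1.0, 0.009, -0.001, 0.0]
contact_force: [1.4, -2.0, -0.2]
opening: 49.3
```

drive_tool([
  {"x":0.3,"y":0,"z":0,"rx":0,"ry":0,"rz":0,"jaw":0},
  {"x":0,"y":0,"z":0,"rx":0,"ry":0,"rz":0,"jaw":0},
])

```text
time: 19.82
tcp_pos: [621.1, 42.3, 177.1]
ee_rot: [1.0, 0.009, -0.001, 0.0]
contact_force: [0.0, -1.6, 0.3]
opening: 49.1
```

```bash
python3 - <<'E'
from h import *
s=st()
E
```

```text
t 19.825 p [621.13  42.26 177.08] F [ 0.03 -1.65  0.28] op 49.12 M [-0.374 -0.096  0.139]
yawx 1.06 z [-1.5e-03 -1.0e-04 -1.0e+00] j [-0.11  0.25  1.68 -0.    1.21  1.44]
```

drive_tool([
  {"x":0,"y":0,"z":0,"rx":0,"ry":0,"rz":0,"jaw":60},
  {"x":0,"y":0,"z":0,"rx":0,"ry":0,"rz":0,"jaw":75},
  {"x":0,"y":0,"z":0,"rx":0,"ry":0,"rz":0,"jaw":90},
  {"x":0,"y":0,"z":0,"rx":0,"ry":0,"rz":0,"jaw":90},
])

```text
time: 20.32
tcp_pos: [621.6, 42.4, 177.4]
ee_rot: [1.0, 0.009, -0.0, -0.0]
contact_force: [-0.2, 0.4, 1.2]
opening: 77.0
```

```bash
python3 - <<'E'
from h import *
s=st()
grab('scene','s9');crop('s9',220,130,320,220,8,'s9c')
E
```

```text
t 20.325 p [621.58  42.35 177.36] F [-0.16  0.43  1.16] op 77.01 M [ 0.019 -0.013  0.047]
yawx 1.05 z [-1.e-04  2.e-04 -1.e+00] j [-0.11  0.25  1.68  0.    1.21  1.44]
```

View pics/s9c.png

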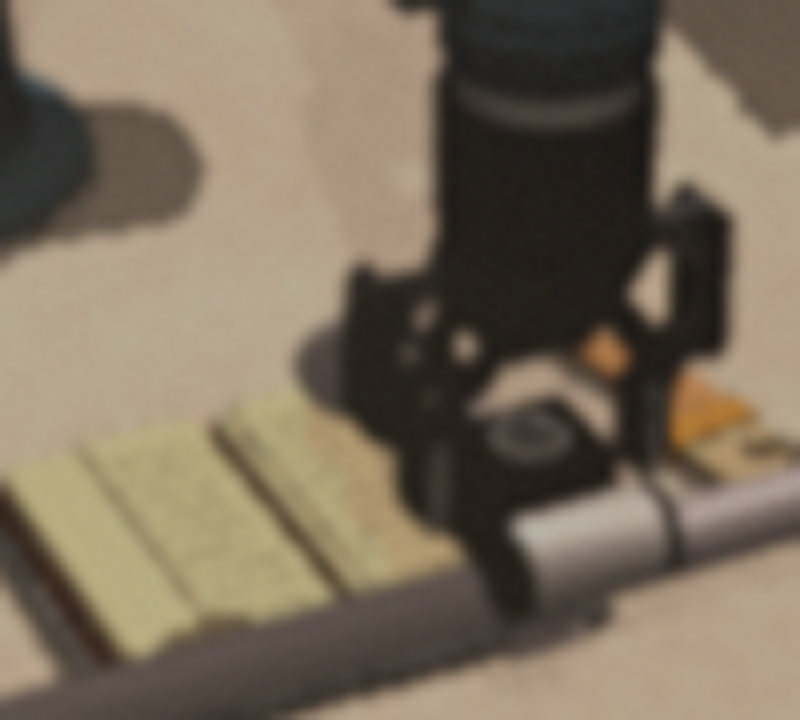

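drive_tool([
  {"x":0,"y":0,"z":-10,"rx":0,"ry":0,"rz":0,"jaw":90},
  {"x":0,"y":0,"z":-25,"rx":0,"ry":0,"rz":0,"jaw":90},
  {"x":-0.8,"y":0,"z":-35,"rx":0,"ry":0,"rz":0,"jaw":90},
  {"x":0,"y":0,"z":-10,"rx":0,"ry":0,"rz":0,"jaw":0},
  {"x":0,"y":0,"z":0,"rx":0,"ry":0,"rz":0,"jaw":0},
  {"x":0,"y":0,"z":0,"rx":0,"ry":0,"rz":0,"jaw":0},
  {"x":0,"y":0,"z":0,"rx":0,"ry":0,"rz":0,"jaw":0},
  {"x":0,"y":0,"z":0,"rx":0,"ry":0,"rz":0,"jaw":0},
  {"x":0,"y":0,"z":0,"rx":0,"ry":0,"rz":0,"jaw":0},
  {"x":0,"y":0,"z":0,"rx":0,"ry":0,"rz":0,"jaw":0},
])

```text
time: 21.62
tcp_pos: [620.8, 42.3, 257.3]
ee_rot: [1.0, 0.009, -0.0, 0.0]
contact_force: [-0.0, -0.0, 0.8]
opening: -0.3
```

```bash
python3 - <<'E'
from h import *
s=st()
grab('scene','s10');crop('s10',220,110,320,210,6,'s10c')
lamp_over('s10',(220,120,320,220),6,'s10o',(620.3,42.2),1.1,111.5)
E
```

```text
t 21.625 p [620.83  42.28 257.32] F [-0.04 -0.04  0.82] op -0.29 M [ 0.02  -0.039 -0.05 ]
yawx 1.06 z [-0. -0. -1.] j [-0.11  0.17  1.62 -0.    1.34  1.44]
```

View pics/s10c.png

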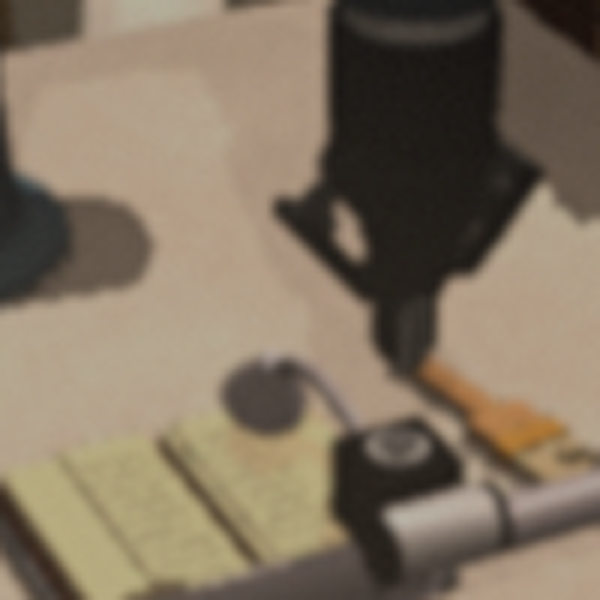

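View pics/s10o.png

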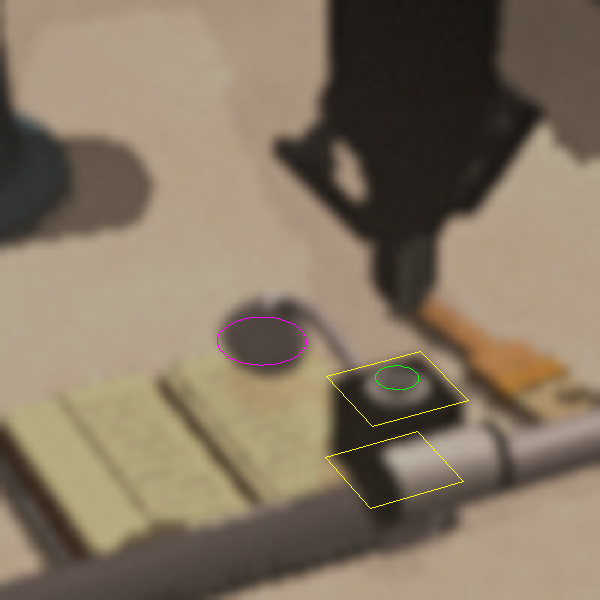

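drive_tool([
  {"x":0,"y":0,"z":15,"rx":0,"ry":0,"rz":0,"jaw":0},
  {"x":0,"y":0,"z":12,"rx":0,"ry":0,"rz":0,"jaw":0},
  {"x":0,"y":0,"z":7,"rx":0,"ry":0,"rz":0,"jaw":0},
  {"x":0,"y":0,"z":0,"rx":0,"ry":0,"rz":0,"jaw":0},
  {"x":0,"y":0,"z":0,"rx":0,"ry":0,"rz":0,"jaw":0},
])

```text
time: 22.3
tcp_pos: [621.1, 42.3, 223.8]
ee_rot: [1.0, 0.009, 0.0, 0.0]
contact_force: [0.1, -0.1, -0.5]
opening: 0.3
```

```bash
python3 - <<'E'
from h import *
s=st()
grab('scene','s11');crop('s11',240,130,320,210,8,'s11c')
E
```

```text
t 22.3 p [621.08  42.26 223.76] F [ 0.09 -0.07 -0.46] op 0.33 M [-0.014 -0.012  0.002]
yawx 1.06 z [ 7.e-04 -1.e-04 -1.e+00] j [-0.11  0.2   1.65 -0.    1.28  1.44]
```

View pics/s11c.png

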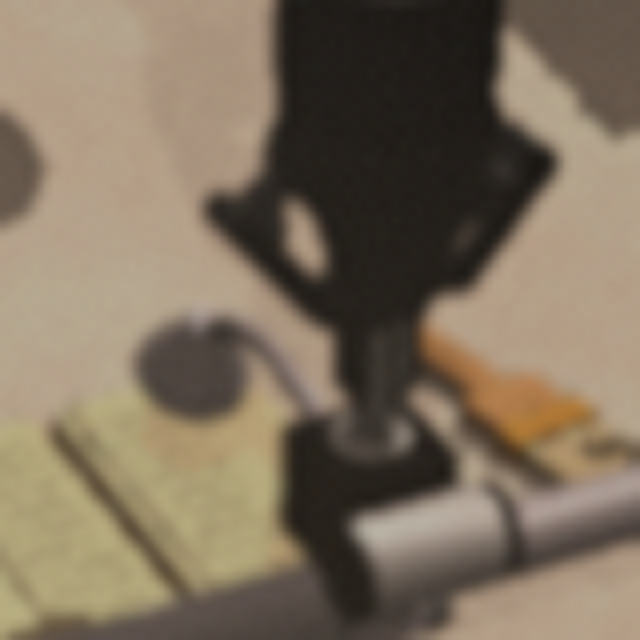

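drive_tool([
  {"x":0,"y":0,"z":2,"rx":0,"ry":0,"rz":0,"jaw":0},
  {"x":0,"y":0,"z":2,"rx":0,"ry":0,"rz":0,"jaw":0},
  {"x":0,"y":0,"z":0,"rx":0,"ry":0,"rz":0,"jaw":0},
])

```text
time: 22.72
tcp_pos: [620.7, 42.3, 219.2]
ee_rot: [1.0, 0.009, -0.0, -0.0]
contact_force: [0.4, 0.4, -0.1]
opening: -0.0
```

drive_tool([
  {"x":0,"y":0,"z":1,"rx":0,"ry":0,"rz":0,"jaw":0},
  {"x":0,"y":0,"z":1,"rx":0,"ry":0,"rz":0,"jaw":0},
  {"x":0,"y":0,"z":0,"rx":0,"ry":0,"rz":0,"jaw":0},
])

```text
time: 23.1
tcp_pos: [620.7, 42.3, 217.3]
ee_rot: [1.0, 0.009, -0.0, -0.0]
contact_force: [1.4, -0.4, 0.1]
opening: 0.0
```

drive_tool([
  {"x":0,"y":0,"z":1,"rx":0,"ry":0,"rz":0,"jaw":0},
  {"x":0,"y":0,"z":0,"rx":0,"ry":0,"rz":0,"jaw":0},
])

```text
time: 23.35
tcp_pos: [620.8, 42.3, 216.3]
ee_rot: [1.0, 0.009, -0.0, 0.0]
contact_force: [0.1, -0.4, -0.5]
opening: -0.4
```

drive_tool([
  {"x":0,"y":0,"z":1,"rx":0,"ry":0,"rz":0,"jaw":0},
  {"x":0,"y":0,"z":0,"rx":0,"ry":0,"rz":0,"jaw":0},
])

```text
time: 23.6
tcp_pos: [620.9, 42.3, 215.5]
ee_rot: [1.0, 0.009, 0.0, 0.0]
contact_force: [0.2, 0.5, 1.6]
opening: 0.1
```

```bash
python3 - <<'E'
from h import *
s=st()
E
```

```text
t 23.6 p [620.92  42.25 215.5 ] F [0.24 0.5  1.62] op 0.08 M [ 0.02  -0.008 -0.016]
yawx 1.06 z [ 3.e-04 -1.e-04 -1.e+00] j [-0.11  0.21  1.66 -0.    1.27  1.44]
```

drive_tool([
  {"x":0,"y":0,"z":1,"rx":0,"ry":0,"rz":0,"jaw":0},
  {"x":0,"y":0,"z":1,"rx":0,"ry":0,"rz":0,"jaw":0},
  {"x":0,"y":0,"z":1,"rx":0,"ry":0,"rz":0,"jaw":0},
  {"x":0,"y":0,"z":0,"rx":0,"ry":0,"rz":0,"jaw":0},
])

```text
time: 24.1
tcp_pos: [620.9, 42.2, 212.5]
ee_rot: [1.0, 0.009, 0.0, 0.0]
contact_force: [-0.0, 0.4, 3.1]
opening: 0.2
```

drive_tool([
  {"x":0,"y":0,"z":1,"rx":0,"ry":0,"rz":0,"jaw":0},
  {"x":0,"y":0,"z":1,"rx":0,"ry":0,"rz":0,"jaw":0},
  {"x":0,"y":0,"z":0,"rx":0,"ry":0,"rz":0,"jaw":0},
])

```text
time: 24.48
tcp_pos: [620.9, 42.2, 210.5]
ee_rot: [1.0, 0.009, 0.0, 0.0]
contact_force: [-0.7, -0.9, 2.5]
opening: -0.3
```

drive_tool([
  {"x":0,"y":0,"z":1,"rx":0,"ry":0,"rz":0,"jaw":0},
  {"x":0,"y":0,"z":0,"rx":0,"ry":0,"rz":0,"jaw":0},
])

```text
time: 24.72
tcp_pos: [621.0, 42.3, 209.7]
ee_rot: [1.0, 0.009, 0.0, 0.0]
contact_force: [-0.4, 0.1, 4.5]
opening: 0.1
```

```bash
python3 - <<'E'
from h import *
s=st()
E
```

```text
t 24.725 p [621.04  42.29 209.75] F [-0.38  0.05  4.54] op 0.15 M [-0.036  0.026  0.008]
yawx 1.06 z [ 7.e-04 -0.e+00 -1.e+00] j [-0.11  0.22  1.66  0.    1.26  1.44]
```

drive_tool([
  {"x":0,"y":0,"z":1,"rx":0,"ry":0,"rz":0,"jaw":0},
  {"x":0,"y":0,"z":0,"rx":0,"ry":0,"rz":0,"jaw":0},
  {"x":0,"y":0,"z":0,"rx":0,"ry":0,"rz":0,"jaw":0},
])

```text
time: 25.1
tcp_pos: [621.1, 42.2, 209.0]
ee_rot: [1.0, 0.009, 0.0, 0.0]
contact_force: [-1.3, -1.3, 5.1]
opening: -0.0
```

```bash
python3 - <<'E'
from h import *
s=st()
grab('scene','s12');crop('s12',220,120,320,220,7,'s12c')
E
```

```text
t 25.1 p [621.15  42.19 209.02] F [-1.3  -1.28  5.12] op -0.01 M [-0.101  0.083  0.005]
yawx 1.06 z [ 1.e-03 -2.e-04 -1.e+00] j [-0.11  0.22  1.66 -0.    1.26  1.44]
```

View pics/s12c.png

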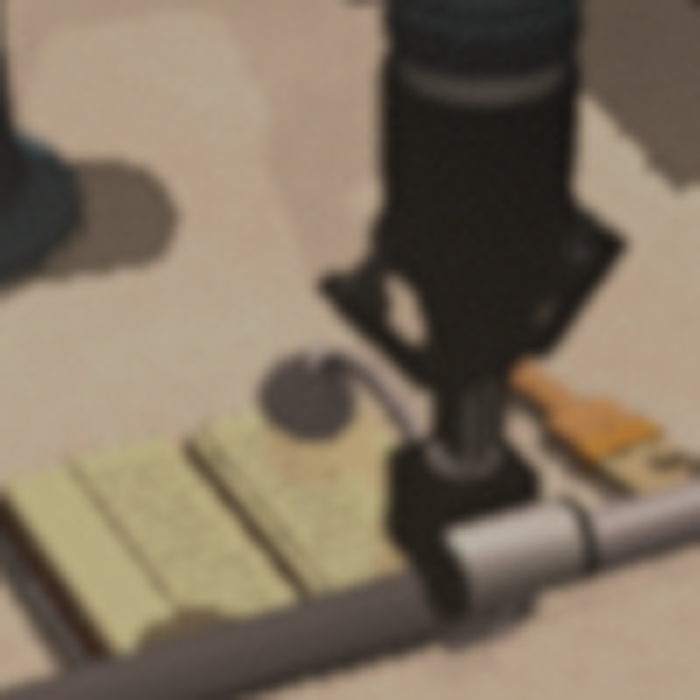

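drive_tool([
  {"x":0,"y":0,"z":-2,"rx":0,"ry":0,"rz":0,"jaw":0},
  {"x":0,"y":0,"z":-4,"rx":0,"ry":0,"rz":0,"jaw":0},
  {"x":0,"y":0,"z":-20,"rx":0,"ry":0,"rz":0,"jaw":0},
  {"x":0,"y":0,"z":-40,"rx":0,"ry":0,"rz":0,"jaw":0},
  {"x":0,"y":20,"z":-40,"rx":0,"ry":0,"rz":0,"jaw":0},
  {"x":-20,"y":40,"z":0,"rx":0,"ry":0,"rz":0,"jaw":0},
  {"x":-20,"y":45,"z":0,"rx":0,"ry":0,"rz":0,"jaw":0},
  {"x":-20,"y":45,"z":0,"rx":0,"ry":0,"rz":0,"jaw":0},
  {"x":-20,"y":45,"z":0,"rx":0,"ry":0,"rz":0,"jaw":0},
  {"x":-20,"y":45,"z":0,"rx":0,"ry":0,"rz":0,"jaw":0},
  {"x":-20,"y":45,"z":0,"rx":0,"ry":0,"rz":0,"jaw":0},
  {"x":0,"y":0,"z":0,"rx":0,"ry":0,"rz":0,"jaw":0},
])

```text
time: 26.65
tcp_pos: [504.8, -247.2, 315.0]
ee_rot: [1.0, 0.007, -0.0, 0.0]
contact_force: [-0.2, 0.4, 0.4]
opening: 0.1
```

```bash
python3 - <<'E'
from h import *
s=st()
grab('scene','s13');grab('top','t13')
lamp_over('t13',(200,120,310,270),5,'t13o',(618.5,42.3),1.1,112.5)
lamp_over('s13',(220,120,320,220),7,'s13o',(620.3,42.2),1.1,112)
E
```

```text
t 26.65 p [ 504.83 -247.24  315.  ] F [-0.18  0.44  0.42] op 0.1 M [ 0.013 -0.028  0.066]
yawx 0.79 z [-3.e-04 -2.e-04 -1.e+00] j [-0.66 -0.01  1.71 -0.    1.44  0.9 ]
```

View pics/t13.png

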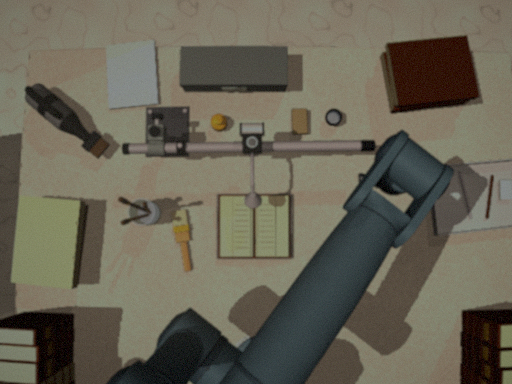

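View pics/t13o.png

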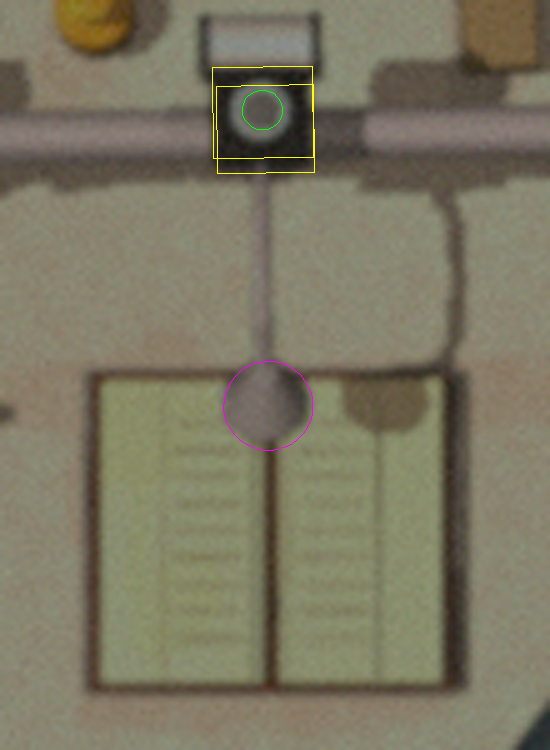

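View pics/s13o.png

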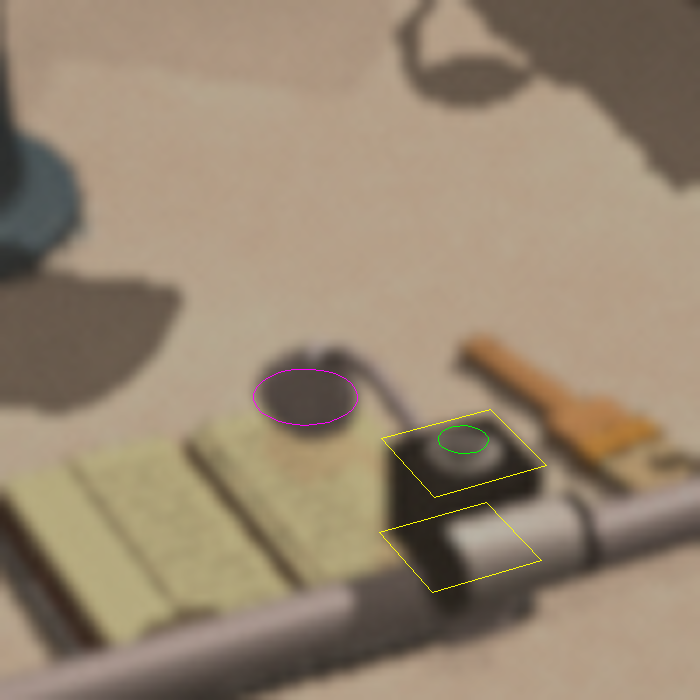

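```bash
python3 - <<'E'
from h import *
print(env.sign_off())
E
```

```text
the job is handed in; nothing more can be done
None
```

The lamp is clipped fully home on the boom, in line with the book's gutter with its head over the book. The switch has been pressed and the arm is clear. I handed the job in at about 27 s.

- **Clipping:** I gripped the lamp by its housing sides and lowered it onto the tube. When the lips touched, a side force showed the clip was about 2 mm off centre, so I shifted it across and carried on. The spreading force I read peaked at about 7.5 N, then dropped as the clip snapped past the tube's widest point. The final push reached about 12.4 N, lamp weight included. Over the last few millimetres the force rose at only about 2.4 N/mm. It fell at about 2.7 N/mm when I backed off, so only the boom was giving, which puts the saddle on the tube.
- **Switch:** I shut the jaws and pressed the switch to about 5 N; it is right in at 3 N. The tip travelled about 7 mm, which covers the 4 mm switch stroke plus the boom's give. No glow showed in the one picture I looked at from during the press, so only the force and travel tell me it switched on.
- **Last pictures:** The head's centre lies on the gutter line, and the lamp shows level to about 0.5° in the scene view. From above, the head sits about 1.6 mm to one side of where I predicted. The brushes, folder, jar, weight, sponge and loupe look undisturbed.

**Disagreements:** The jaw drag I read before the stop was about 5.5 N, slightly below the stated 6 to 11 N, but within the uncertainty of the force readings and the lamp's weight. The two cameras differ by about 2 mm, as their calibration allows.

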